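# Stand chocolate moulds in the drying rack

### The job

Take the two washed chocolate moulds (amber and blue) off their sloping rests and stand them upright, fully down, in the two empty slots of the white drying rack, either mould in either slot, with their cavity faces towards the fan like the red mould already in the rack; one of them leans face down and has to be turned over. Set them in gently without dropping or ramming them, then press the green button on the switch box right down to start the fan, and leave everything else where it is.

Things in the scene. Friction and masses are not known exactly. Their poses are not given: they have to be found in the camera images.
- mould_a: Amber chocolate-bar mould, rigid plate 150 x 80 x 18 mm, about 0.16 kg, leaning on one of the two rests with its cavity face up. Origin: centre of its lower short end. z runs along its length to the upper short end, y across its width, x through its thickness; +x points out of the cavity face (eight dark brown squares), the other face is plain.
- mould_b: Blue chocolate-bar mould, rigid plate 150 x 80 x 18 mm, about 0.16 kg, leaning on the other rest with its cavity face down, so that its plain face shows. Origin: centre of its lower short end. z runs along its length to the upper short end, y across its width, x through its thickness; +x points out of the cavity face (eight dark brown squares), the other face is plain.
- mould_a_top (a point): Centre of the amber mould's upper short end, axes as the mould's
- mould_b_top (a point): Centre of the blue mould's upper short end, axes as the mould's
- mould_a_cavity (a point): Point on the amber mould's cavity face, 20 mm above its lower end
- mould_b_cavity (a point): Point on the blue mould's cavity face, 20 mm above its lower end
- rest_a: Fixed sloping steel rest with red toe ledge, 110 mm high; holds the amber mould. Origin under it. The mould stands on the ledge, 40 mm above the origin, leaning 35 degrees from vertical to the rest's -x (to the robot). A 60 mm wide board under its lower face reaches 95 mm up the mould's 150 mm; the top 55 mm are free on both faces.
- rest_b: Fixed sloping steel rest with red toe ledge, 110 mm high; holds the blue mould. Origin under it. The mould stands on the ledge, 40 mm above the origin, leaning 35 degrees from vertical to the rest's -x (to the robot). A 60 mm wide board under its lower face reaches 95 mm up the mould's 150 mm; the top 55 mm are free on both faces.
- rack: Fixed white drying rack, 280 x 130 mm, with three upright slots 62 mm apart along its x and a grey fan housing (127 mm high, round black grille) at its +x end. Origin: on the table under the middle slot; +x points to the fan. Slots: 22 mm wide (x), 88 mm long (y), floor 12 mm above the table, walls 8 mm thick and 40 mm high above that floor.
- slot0 (a point): Centre of the floor of the empty slot farthest from the fan; axes as the rack's
- slot1 (a point): Centre of the floor of the empty middle slot; axes as the rack's
- mould_c: Red mould of the same size and frame, already standing in the third slot, next to the fan, cavities towards the fan; leave it there
- switch_box: Fixed grey switch box, 80 x 80 x 45 mm, origin under it; carries the green button on top
- fan_button_top (a point): Centre of the top of the round green button (32 mm across), pressed downwards
- fan_button (a joint): Travel of the button: 0 up, 0.006 m fully pressed (takes 5 N); springs back
- jar: Jar with red cap, 60 mm wide, 85 mm high, origin under it; leave it alone
- cup: Small steel cup, 56 mm wide, 60 mm high, origin under it; leave it alone
- spatula: Spatula lying on the table, origin on its underside; leave it alone
- foil_tray: Open aluminium tray 140 x 100 x 40 mm, origin under it; leave it alone
- bottle: White bottle, yellow cap, 60 mm wide, 150 mm high, origin under it; leave it alone
- scraper: Flat orange scraper 120 x 70 x 8 mm lying on the table, origin under it; leave it alone

How it is judged:
On the way, in this order (a step that is already met when the one before it is completed fails the run):
1. one of the two moulds stands fully down in an empty slot, cavities towards the fan ((((x of mould_a in the frame of slot0 between -0.005 and 0.005 m and y of mould_a in the frame of slot0 between -0.008 and 0.008 m and z of mould_a in the frame of slot0 below 0.006 m and angle between mould_a_top's own z axis and vertical below 0.14 rad and x of mould_a_cavity in the frame of slot0 above 0.003 m) or (x of mould_a in the frame of slot1 between -0.005 and 0.005 m and y of mould_a in the frame of slot1 between -0.008 and 0.008 m and z of mould_a in the frame of slot1 below 0.006 m and angle between mould_a_top's own z axis and vertical below 0.14 rad and x of mould_a_cavity in the frame of slot1 above 0.003 m)) or ((x of mould_b in the frame of slot0 between -0.005 and 0.005 m and y of mould_b in the frame of slot0 between -0.008 and 0.008 m and z of mould_b in the frame of slot0 below 0.006 m and angle between mould_b_top's own z axis and vertical below 0.14 rad and x of mould_b_cavity in the frame of slot0 above 0.003 m) or (x of mould_b in the frame of slot1 between -0.005 and 0.005 m and y of mould_b in the frame of slot1 between -0.008 and 0.008 m and z of mould_b in the frame of slot1 below 0.006 m and angle between mould_b_top's own z axis and vertical below 0.14 rad and x of mould_b_cavity in the frame of slot1 above 0.003 m)))), for 0.2 s.
2. both moulds stand fully down in the two slots, cavities towards the fan (((x of mould_a in the frame of slot0 between -0.005 and 0.005 m and y of mould_a in the frame of slot0 between -0.008 and 0.008 m and z of mould_a in the frame of slot0 below 0.006 m and angle between mould_a_top's own z axis and vertical below 0.14 rad and x of mould_a_cavity in the frame of slot0 above 0.003 m) or (x of mould_a in the frame of slot1 between -0.005 and 0.005 m and y of mould_a in the frame of slot1 between -0.008 and 0.008 m and z of mould_a in the frame of slot1 below 0.006 m and angle between mould_a_top's own z axis and vertical below 0.14 rad and x of mould_a_cavity in the frame of slot1 above 0.003 m)) and ((x of mould_b in the frame of slot0 between -0.005 and 0.005 m and y of mould_b in the frame of slot0 between -0.008 and 0.008 m and z of mould_b in the frame of slot0 below 0.006 m and angle between mould_b_top's own z axis and vertical below 0.14 rad and x of mould_b_cavity in the frame of slot0 above 0.003 m) or (x of mould_b in the frame of slot1 between -0.005 and 0.005 m and y of mould_b in the frame of slot1 between -0.008 and 0.008 m and z of mould_b in the frame of slot1 below 0.006 m and angle between mould_b_top's own z axis and vertical below 0.14 rad and x of mould_b_cavity in the frame of slot1 above 0.003 m))), for 0.2 s.
3. the green button is pressed right down (value of joint fan_button above 0.0045 m), for 0.1 s.
At the end, for the whole second after the job is handed in: Both the amber and the blue mould stand in the two empty slots (lower end within 6 mm of the slot floor and 5 mm of its middle across, 8 mm along; within 0.14 rad of upright), cavity faces towards the fan, released and at rest, and the button has been let go (all of step 2 and contact force between the fingers and mould_a below 0.1 N and linear speed of each of mould_a, mould_b below 0.02 m/s and contact force between the fingers and mould_b below 0.1 N and value of joint fan_button below 0.002 m); the robot touches nothing.
It fails at once if a mould strikes the rack with more than 60 N (rammed) (contact force between any of mould_a, mould_b and rack above 60 N).
It fails at once if a mould is dropped: it moves faster than 0.35 m/s while the fingers do not touch it ((linear speed of mould_a above 0.35 m/s and contact force between the fingers and mould_a below 0.05 N) or (linear speed of mould_b above 0.35 m/s and contact force between the fingers and mould_b below 0.05 N)).
It fails at once if the red mould is moved more than 20 mm (distance of mould_c from where it was at the start of the episode above 0.02 m).
It fails at once if a bystander is moved more than 30 mm (distance of any of jar, cup, spatula, foil_tray, bottle, scraper from where it was at the start of the episode above 0.03 m).
It fails at once if the button is pressed right down before both moulds stand in the rack (value of joint fan_button above 0.0045 m and not (((x of mould_a in the frame of slot0 between -0.005 and 0.005 m and y of mould_a in the frame of slot0 between -0.008 and 0.008 m and z of mould_a in the frame of slot0 below 0.006 m and angle between mould_a_top's own z axis and vertical below 0.14 rad and x of mould_a_cavity in the frame of slot0 above 0.003 m) or (x of mould_a in the frame of slot1 between -0.005 and 0.005 m and y of mould_a in the frame of slot1 between -0.008 and 0.008 m and z of mould_a in the frame of slot1 below 0.006 m and angle between mould_a_top's own z axis and vertical below 0.14 rad and x of mould_a_cavity in the frame of slot1 above 0.003 m)) and ((x of mould_b in the frame of slot0 between -0.005 and 0.005 m and y of mould_b in the frame of slot0 between -0.008 and 0.008 m and z of mould_b in the frame of slot0 below 0.006 m and angle between mould_b_top's own z axis and vertical below 0.14 rad and x of mould_b_cavity in the frame of slot0 above 0.003 m) or (x of mould_b in the frame of slot1 between -0.005 and 0.005 m and y of mould_b in the frame of slot1 between -0.008 and 0.008 m and z of mould_b in the frame of slot1 below 0.006 m and angle between mould_b_top's own z axis and vertical below 0.14 rad and x of mould_b_cavity in the frame of slot1 above 0.003 m)))).
It also fails if it takes over 72 s, if anything falls off the work surface, if the arm or the gripper's body presses on something with over 40 N, if the wrist force passes 120 N, or if a joint passes its speed limit or range.

### The arm

A 6-joint arm with a two-finger parallel gripper is mounted at the origin on the work surface. World frame = base frame: x ahead of the robot, y to its left, z up, the work surface at z = 0. Lengths are in m, angles in rad, forces in N, time in s.
With the tool pointing down it reaches from about 0.3 to 1 m from the base axis. Payload 5.1 kg.
Tool frame: the origin (TCP) lies midway between the tips of the shut fingers; the grasp point (between the pads) lies arm.tcp_to_grasp behind it (arm.tcp_to_grasp is the distance from the TCP to the grasp point, in m); z points along the fingers, y is the line along which they close (so a half turn about z gives the same grasp; the last joint's range is limited). The gripper opens to 95 mm and grips with 3 to 60 N. Pads are 20 mm wide; open, the fingers measure 119 mm over their backs; the gripper's body (75 mm by 180 mm) begins 59 mm behind the grasp point.
Start: joints at [1.247, 0.124, 1.65, -0, 1.367, -0.083], TCP at [0.155, 0.631, 0.215] pointing down, gripper open.
Joint ranges: [-2.61, 2.61], [-1.02, 2.33], [0.03, 2.71], [-1.35, 4.49], [0.32, 2.68], [-2.91, 2.91]. Speed limits (rad/s): [2.57, 2.57, 3.14, 3.14, 3.14, 3.14].

### API

Orientations are given as a rotation vector (axis times angle).
In Python, from cell import arm gives the robot as it stands.
- The arm moves only by the tool send_rows, never from a script. Its argument "motion" is a list of rows, each a list of 4 numbers: the shift along the tool's x, y, z in m, then the turn about the tool's z in degrees. A call has 1 to 5 rows; each row is the pose to reach, as a shift and turn from the pose commanded when the call began, along the tool's axes at that moment; what a row does not reach only later rows make up. A row lasts 1/8 s, in which the tool goes at most 62.5 mm and 10.7 degrees, less where a joint would pass 70% of its speed; a pose out of reach is approached as far as the arm can. A call with a gripper value outside its range is refused whole. "hand" is the opening, from 0 (shut) to 1 (fully open), set as the call begins (left out, the last holds). The fingers move at their own pace and stop on an object; "squeeze" is the grip in N (left out, the last holds). Time passes only in rows, so rows that repeat a pose let the fingers close. It gives the time, the measured TCP pose, the force, the opening and the grip force at its end, in the units of the state.
- arm.observe(): the state, without advancing time (a new reading comes with each control period).
- arm.read_camera(name): name is "scene" or "top" or "wrist"; returns the picture (384x512x3 uint8, blue, green, red); there is no depth.
- arm.camera_info(name): a dict with "fx", "fy", "cx", "cy" (pixels), "T" (4x4, takes a point from camera to world coordinates); the wrist camera has in their place "tool_from_camera" (4x4, takes a point from camera to tool coordinates, whose origin is the TCP and whose axes are the flange's). Camera axes: x right, y up, looking along -z (the intrinsics and any distortion apply to the point x, -y, -z); pixel columns grow to the right and rows downward; lengths in m; the calibration is good to about 2 mm. A picture is of the moment at which its call begins: read the wrist's pose just before it. camera_info takes no time and is no camera call.
- arm.close_job(): hands the job in; it is judged then, once.
The state is a dict: "time": time; "joint_pos": joint angles; "joint_velocities": joint speeds; "tau": joint torques, N m; "tool_pos": TCP position; "tool_rot": TCP orientation; "wrist_force": force on the tool from outside, world axes, zero at the start; "torque": the same for the moment, N m; "opening": finger opening in m; "finger_force": force on a finger pad.
Only numpy, scipy, OpenCV 4.12 (cv2) and the standard library are available. Lean on these libraries where they do the work, as an engineer would, in place of code of your own. Each camera call takes 0.05 s, during which the arm holds its last target. There are 200 camera calls.

## Working session

There is one attempt and no reset: what is moved stays moved. The work goes in short steps, Python scripts to look and compute and a tool call to move; the robot and the scene stay as the last step left them, time stands still between calls to the robot, and variables do not carry over. Pictures are saved under pics/ and viewed, at most 10 in all, crops included, and the job is handed in when it is done.

Besides the shell and the picture viewer there is one more tool, called after "Emit:" by a JSON object that holds its "name" and its "arguments", one argument or row to a line. send_rows: Moves the arm, as the interface text tells. Its arguments: {"type":"object","properties":{"motion":{"type":"array"},"hand":{"type":"number"},"squeeze":{"type":"number"}},"required":["motion"]}

```bash
mkdir -p pics; ls
python3 - <<'E'
from cell import arm
import cv2,json
print(arm.observe(), arm.tcp_to_grasp)
for n in ("scene","top","wrist"):
    cv2.imwrite(f"pics/{n}0.png",arm.read_camera(n)); print(n,arm.camera_info(n))
import numpy as np
a=[cv2.imread(f"pics/{n}0.png") for n in("scene","top")]
cv2.imwrite("pics/scene0b.png",cv2.resize(a[0],(800,600),interpolation=cv2.INTER_CUBIC))
cv2.imwrite("pics/top0b.png",cv2.resize(a[1],(800,600),interpolation=cv2.INTER_CUBIC))
E
```

```text
pics
{'time': 0.0, 'joint_pos': array([ 1.24739873e+00,  1.24524735e-01,  1.65163670e+00, -1.31948287e-05,
        1.36748102e+00, -8.25725619e-02]), 'joint_velocities': array([ 0.00116711,  0.00191946, -0.00010818, -0.00145876, -0.00202912,
       -0.0002766 ]), 'tau': array([ 2.17048837e-03, -4.17581177e+01, -3.59947729e+01,  7.76950805e-02,
        4.90068225e-02, -1.80110660e-04]), 'tool_pos': array([0.15484331, 0.63064518, 0.21339638]), 'tool_rot': array([-0.37732112, -3.11844617,  0.0031574 ]), 'wrist_force': array([-0.47649968, -0.51527564, -0.28559327]), 'torque': array([-0.02491483,  0.04629682,  0.02288311]), 'finger_force': 0.0, 'opening': 0.09527322024638547} 0.0188
scene {'fx': 388.7145263778741, 'fy': 388.7145263778741, 'cx': 252.64919567926347, 'cy': 187.37998767158027, 'T': array([[ 0.58080381, -0.61134795,  0.53751337,  1.06320368],
       [ 0.81394422,  0.42581513, -0.39519146, -0.43023519],
       [ 0.01271817,  0.6670346 ,  0.74491818,  0.82887006],
       [ 0.        ,  0.        ,  0.        ,  1.        ]])}
top {'fx': 371.2312855184434, 'fy': 371.2312855184434, 'cx': 251.77465284003486, 'cy': 191.03550808991233, 'T': array([[-0.02455904,  0.99520372, -0.0946911 ,  0.41832784],
       [-0.99959201, -0.02582771, -0.01219565, -0.04229451],
       [-0.01458281,  0.09435296,  0.995432  ,  1.12890137],
       [ 0.        ,  0.        ,  0.        ,  1.        ]])}
wrist {'fx': 276.9169629198633, 'fy': 276.9169629198633, 'cx': 255.65336974923923, 'cy': 193.12809384761314, 'tool_from_camera': array([[-2.26341833e-04,  9.56477918e-01,  2.91804629e-01,
         8.34061476e-02],
       [ 9.99999910e-01,  1.11591938e-04,  4.09885849e-04,
         4.94267202e-04],
       [ 3.59483719e-04,  2.91804696e-01, -9.56477857e-01,
        -1.70091605e-01],
       [ 0.00000000e+00,  0.00000000e+00,  0.00000000e+00,
         1.00000000e+00]])}
```

View pics/scene0b.png

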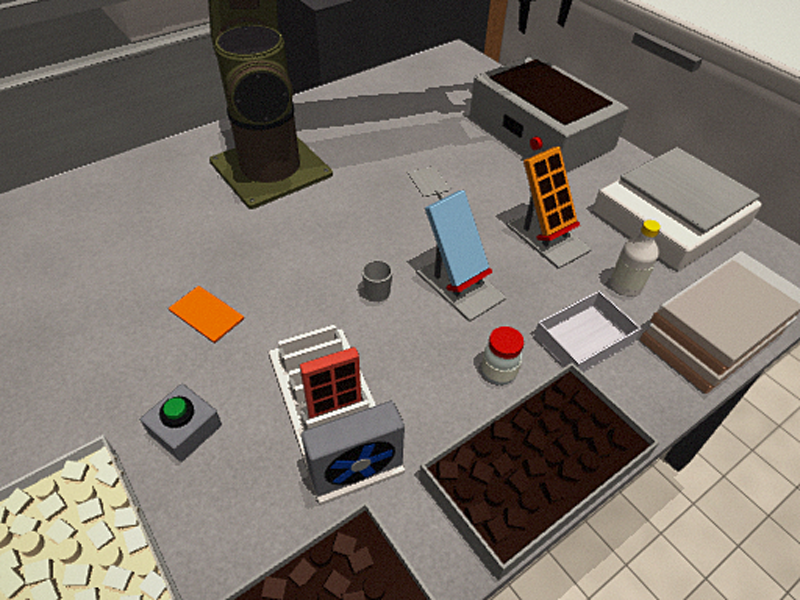

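View pics/top0b.png

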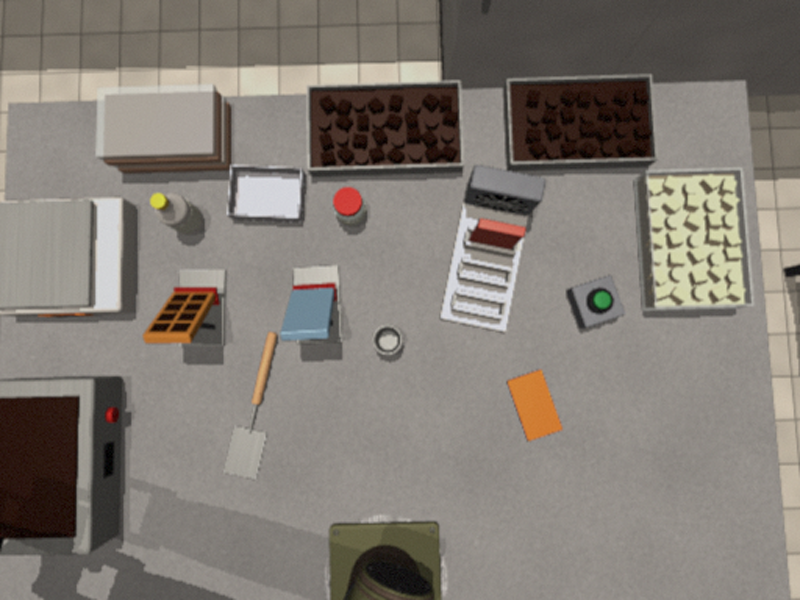

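Run:
```python
import cv2,numpy as np
s=cv2.imread("pics/scene0.png");t=cv2.imread("pics/top0.png")
def crop(im,x,y,w,h,k):
    c=cv2.resize(im[y:y+h,x:x+w],None,fx=k,fy=k,interpolation=cv2.INTER_CUBIC)
    return c
def mont(l,f):
    H=max(c.shape[0] for c in l); cv2.imwrite(f,np.hstack([cv2.copyMakeBorder(c,0,H-c.shape[0],0,0,0) for c in l]))
mont([crop(s,265,90,115,115,3.5),crop(t,90,165,132,65,3)],"pics/m1.png")
mont([crop(s,172,205,95,118,4.4),crop(t,278,103,75,112,5)],"pics/m2.png")
for n,im in(("s",s),("t",t)):
    h=cv2.cvtColor(im,cv2.COLOR_BGR2HSV); m=cv2.inRange(h,(55,120,50),(80,255,255))
    print(n,cv2.connectedComponentsWithStats(m)[2:])
```

```text
s (array([[     0,      0,    512,    384, 196448],
       [   104,    254,     15,     14,    160]], dtype=int32), array([[255.61736439, 191.44366448],
       [111.4       , 260.66875   ]]))
t (array([[     0,      0,    512,    384, 196498],
       [   379,    186,     13,     12,    110]], dtype=int32), array([[255.42753616, 191.49999491],
       [384.94545455, 191.50909091]]))
```

View pics/m1.png

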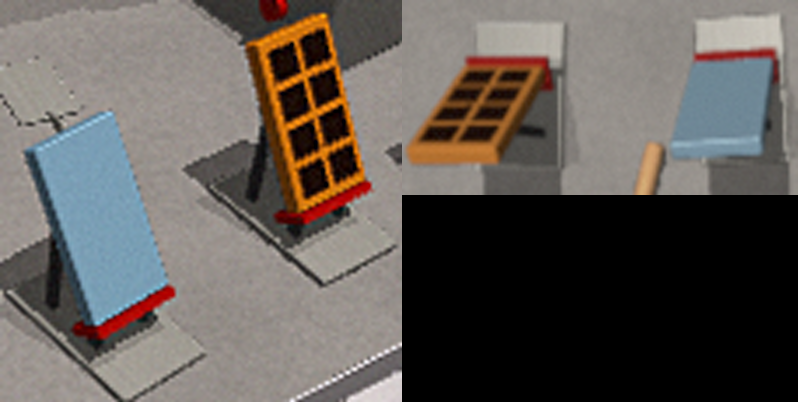

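View pics/m2.png

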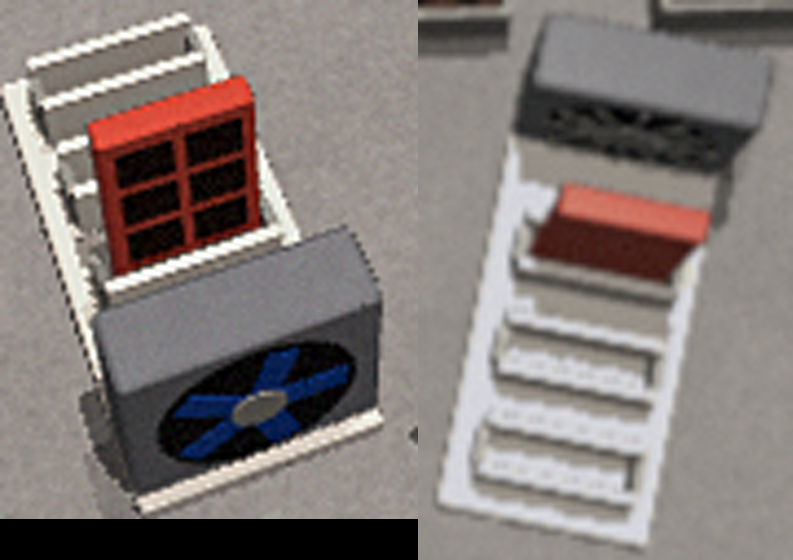

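```bash
cat > h.py <<'E'
import numpy as np,cv2
from scipy.spatial.transform import Rotation as R
F=np.diag([1,-1,-1,1.])
def ray(ci,T,uv):
    d=T[:3,:3]@np.array([(uv[0]-ci['cx'])/ci['fx'],-(uv[1]-ci['cy'])/ci['fy'],-1.]); return T[:3,3],d/np.linalg.norm(d)
def tri(rays):
    A=sum(np.eye(3)-np.outer(d,d) for o,d in rays);b=sum((np.eye(3)-np.outer(d,d))@o for o,d in rays)
    p=np.linalg.solve(A,b); return p,max(np.linalg.norm((np.eye(3)-np.outer(d,d))@(p-o)) for o,d in rays)
def atz(r,z): o,d=r; return o+d*(z-o[2])/d[2]
def proj(ci,T,p):
    q=T[:3,:3].T@(np.asarray(p)-T[:3,3]); return ci['cx']-ci['fx']*q[0]/q[2], ci['cy']+ci['fy']*q[1]/q[2]
def wristT(st,ci):
    T=np.eye(4);T[:3,:3]=R.from_rotvec(st['tool_rot']).as_matrix();T[:3,3]=st['tool_pos'];return T@ci['tool_from_camera']
E
python3 - <<'E'
from h import *
from cell import arm
S=arm.camera_info("scene");T=arm.camera_info("top")
def go(nm,s,t):
    p,e=tri([ray(S,S['T'],s),ray(T,T['T'],t)]);print(nm,p.round(4),round(e,4));return p
def ms(u,v):return u/3.5+265-.4,v/3.5+90-.4
def mt(u,v):return (u-402)/3+90-.3,v/3+165-.3
for nm,L in(("blue",[((172,288),(690,57)),((97,325),(776,57)),((115,118),(673,145)),((33,155),(763,138))]),("amber",[((366,183),(465,65)),((300,212),(547,65)),((328,18),(415,145)),((260,48),(500,147))])):
    P=[go(nm,ms(*a),mt(*b)) for a,b in L]; bp,bm,tp,tm=P
    print(" widths",np.linalg.norm(bp-bm),np.linalg.norm(tp-tm),"len",np.linalg.norm(tp-bp),np.linalg.norm(tm-bm))
    y=(bp-bm+tp-tm);u=tp+tm-bp-bm; print(" yaw y",np.degrees(np.arctan2(-y[0],y[1])),"yaw u",np.degrees(np.arctan2(-u[1],-u[0])),"lean",np.degrees(np.arctan2(np.hypot(u[0],u[1]),u[2])))
go("button",(111.4,260.67),(384.95,191.5))
def rs(u,v):return u/4.4+172-.4,v/4.4+205-.4
def rt(u,v):return (u-418)/5+278-.4,v/5+103-.4
print("rack base nearL,nearR", [atz(ray(T,T['T'],rt(*p)),.012).round(3) for p in((440,503),(645,543))])
for nm,a,b in(("red +y top back",(92,128),(562,205)),("red -y top fan",(252,82),(708,210)),("red +y top fan?",(105,150),(562,185))): go(nm,rs(*a),rt(*b))
for p in((480,455),(635,490),(490,410),(640,445),(503,355),(650,385),(512,310),(660,345),(520,262),(670,290)): print(p,atz(ray(T,T['T'],rt(*p)),.052).round(3))
E
```

```text
blue [0.5475 0.1641 0.0427] 0.0017
blue [0.5466 0.0815 0.0485] 0.0017
blue [0.4584 0.1599 0.1589] 0.0013
blue [0.4614 0.0792 0.1628] 0.0004
 widths 0.08278453859780122 0.08086829607230611 len 0.14640141086428135 0.14255400777277114
 yaw y 0.713143634267089 yaw u 2.171027863435971 lean 37.11687090906555
amber [0.5465 0.3886 0.0411] 0.0001
amber [0.5444 0.3061 0.0482] 0.0012
amber [0.4645 0.3843 0.1658] 0.0024
amber [0.4608 0.3105 0.1638] 0.0021
 widths 0.08282682830926517 0.07393660204127721 len 0.14928149718502584 0.14269391275614593
 yaw y -2.124000698560885 yaw u -0.03152569737325946 lean 34.56803461862156
button [ 0.5083 -0.4127  0.0612] 0.0009
rack base nearL,nearR [array([ 0.485, -0.119,  0.012]), array([ 0.458, -0.241,  0.012])]
red +y top back [ 0.6208 -0.2151  0.1449] 0.038
red -y top fan [ 0.6389 -0.2183  0.1983] 0.0341
red +y top fan? [ 0.6327 -0.2156  0.1409] 0.0376
(480, 455) [ 0.51  -0.14   0.052]
(635, 490) [ 0.488 -0.229  0.052]
(490, 410) [ 0.537 -0.147  0.052]
(640, 445) [ 0.514 -0.233  0.052]
(503, 355) [ 0.569 -0.155  0.052]
(650, 385) [ 0.549 -0.24   0.052]
(512, 310) [ 0.595 -0.162  0.052]
(660, 345) [ 0.572 -0.247  0.052]
(520, 262) [ 0.623 -0.167  0.052]
(670, 290) [ 0.604 -0.254  0.052]
```

Emit:
{"name": "send_rows", "arguments": {
  "motion": [
    [-0.115,-0.136,0,18],
    [-0.23,-0.27,0,36],
    [-0.345,-0.407,0,54],
    [-0.46,-0.543,0,72],
    [-0.573,-0.679,-0.007,89.7]
  ],
  "hand": 1
}}

```text
time: 0.78
tool_pos: [0.2946, 0.3496, 0.215]
tool_rot: [1.753, 2.607, -0.0]
wrist_force: [2.5, -0.5, 0.2]
opening: 0.0949
finger_force: 0.0
```

```bash
cat >> h.py <<'E'
def psi(st): y=R.from_rotvec(st['tool_rot']).as_matrix()[:,1]; return np.degrees(np.arctan2(y[1],y[0]))
def goal(st,x,y,z,ps):
    M=R.from_rotvec(st['tool_rot']).as_matrix(); d=M.T@(np.array([x,y,z])-st['tool_pos'])
    t=(psi(st)-ps+180)%360-180
    print("t",round(st['time'],2),"pos",st['tool_pos'].round(4),"psi",round(psi(st),2),"j",st['joint_pos'].round(3),"F",st['wrist_force'].round(1),"op",round(st['opening'],4),"ff",round(st['finger_force'],1));print("SHIFT",d.round(4),"TURN",round(t,2))
E
python3 -c "
from h import *
from cell import arm
goal(arm.observe(),.55,-.165,.22,-13.5)"
```

```text
t 0.78 pos [0.2946 0.3496 0.215 ] psi 22.17 j [ 0.753 -0.322  2.062 -0.     1.401  0.366] F [ 2.5 -0.5  0.2] op 0.0949 ff 0.0
SHIFT [-0.5729  0.0423 -0.0048] TURN 35.67
```

Emit:
{"name": "send_rows", "arguments": {
  "motion": [
    [-0.0625,0.005,0,10],
    [-0.125,0.01,-0.001,20],
    [-0.187,0.014,-0.002,30],
    [-0.25,0.018,-0.003,35.7],
    [-0.312,0.023,-0.004,35.7]
  ]
}}

```text
time: 1.4
tool_pos: [0.4351, 0.0703, 0.2194]
tool_rot: [2.463, 1.95, 0.001]
wrist_force: [-0.1, 0.7, -0.3]
opening: 0.0949
finger_force: 0.0
```

```bash
python3 -c "
from h import *
from cell import arm
goal(arm.observe(),.55,-.165,.22,-13.5)"
```

```text
t 1.4 pos [0.4351 0.0703 0.2194] psi -13.26 j [ 0.038 -0.368  2.089  0.     1.42   0.27 ] F [-0.1  0.7 -0.3] op 0.0949 ff 0.0
SHIFT [-0.2027  0.1658 -0.0006] TURN 0.24
```

Emit:
{"name": "send_rows", "arguments": {
  "motion": [
    [-0.048,0.039,0,0],
    [-0.096,0.079,0,0.2],
    [-0.145,0.118,0,0.2],
    [-0.203,0.166,0,0.2],
    [-0.203,0.166,0,0.2]
  ]
}}

```text
time: 2.02
tool_pos: [0.5504, -0.1662, 0.2185]
tool_rot: [-2.469, -1.942, 0.001]
wrist_force: [-0.2, -0.4, 0.6]
opening: 0.095
finger_force: 0.0
```

```bash
cat > snap.py <<'E'
import sys,pickle
from h import *
from cell import arm
n=sys.argv[1]; st=arm.observe(); im=arm.read_camera("wrist"); ci=arm.camera_info("wrist")
cv2.imwrite(f"pics/{n}.png",im); pickle.dump((st,ci,wristT(st,ci)),open(f"pics/{n}.pkl","wb"))
print(st['tool_pos'].round(4),round(psi(st),2),st['joint_velocities'].round(2),st['joint_pos'].round(3))
E
python3 snap.py w1
```

```text
[ 0.5504 -0.1662  0.2185] -13.63 [-0.08  0.12 -0.11  0.02  0.02 -0.11] [-0.386 -0.043  1.815 -0.     1.37  -0.149]
```

Emit:
{"name": "send_rows", "arguments": {
  "motion": [
    [0,-0.06,0,0],
    [0,-0.12,0,0],
    [0,-0.12,0,0],
    [0,-0.12,0,0]
  ]
}}

```text
time: 2.58
tool_pos: [0.4333, -0.1346, 0.2199]
tool_rot: [2.463, 1.947, 0.002]
wrist_force: [1.0, -0.6, 0.0]
opening: 0.0951
finger_force: 0.0
```

```bash
python3 snap.py w2
python3 - <<'E'
import cv2,numpy as np,pickle
from h import *
# rough windows around rack by projecting the coarse centre
l=[]
for n in("w1","w2"):
    st,ci,T=pickle.load(open(f"pics/{n}.pkl","rb")); u,v=proj(ci,T,(.545,-.195,.052)); im=cv2.imread(f"pics/{n}.png")
    x0=int(np.clip(u-65,0,512-130));y0=int(np.clip(v-65,0,384-130)); print(n,u,v,x0,y0)
    l.append(cv2.resize(im[y0:y0+130,x0:x0+130],None,fx=3,fy=3,interpolation=cv2.INTER_CUBIC))
cv2.imwrite("pics/m3.png",np.hstack(l))
E
```

```text
[ 0.4333 -0.1346  0.2199] -13.35 [-0.    0.04 -0.04 -0.    0.   -0.  ] [-0.42  -0.335  2.064  0.     1.411 -0.187]
w1 257.56170707489133 200.3222576398253 192 135
w2 350.9868804026068 202.6743820893639 285 137
```

View pics/m3.png

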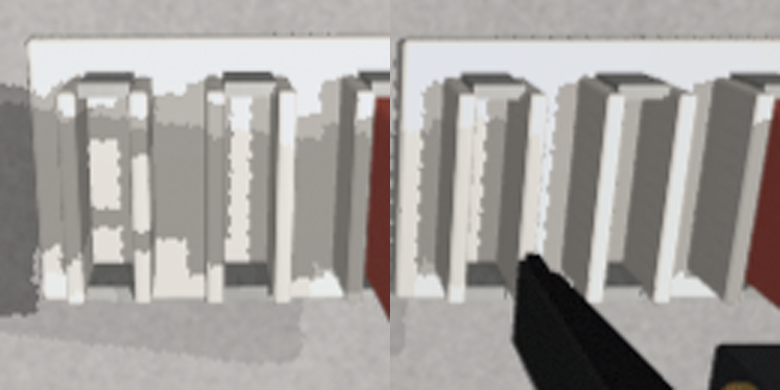

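Run:
```python
from h import *
import pickle
D={n:pickle.load(open(f"pics/{n}.pkl","rb")) for n in("w1","w2")}
O={"w1":(192,135),"w2":(285,137)}
def r(n,p): st,ci,T=D[n]; return ray(ci,T,(p[0]/3+O[n][0]-.33,p[1]/3+O[n][1]-.33))
L=[("0Lt",(76,95),(85,97)),("0Rt",(131,95),(140,97)),("1Lt",(225,95),(235,97)),("1Rt",(279,95),(290,97)),("0Lb",(84,300),(76,299)),("0Rb",(135,300),None),("1Lb",(223,300),(215,300)),("1Rb",(275,300),(265,300)),("0endt",(105,97),(105,97)),("0endb",(110,287),(97,287)),("1endt",(250,97),(255,97)),("1endb",(250,287),(243,287))]
P={}
for n,a,b in L:
    A=atz(r("w1",a),.052); s=""
    if b: s=(tri([r("w1",a),r("w2",b)]),atz(r("w2",b),.052).round(4))
    P[n]=[A]+([atz(r("w2",b),.052)] if b else []); print(n,A.round(4),s)
```

```text
0Lt [ 0.5067 -0.1402  0.052 ] ((array([ 0.50571116, -0.1411143 ,  0.04709738]), np.float64(0.00011519245770511889)), array([ 0.5049, -0.14  ,  0.052 ]))
0Rt [ 0.5287 -0.1455  0.052 ] ((array([ 0.52810909, -0.1463954 ,  0.04754003]), np.float64(6.522562614593846e-05)), array([ 0.5271, -0.1452,  0.052 ]))
1Lt [ 0.5663 -0.1546  0.052 ] ((array([ 0.56625382, -0.15512146,  0.04954402]), np.float64(2.5822434596172354e-05)), array([ 0.5654, -0.1544,  0.052 ]))
1Rt [ 0.5879 -0.1599  0.052 ] ((array([ 0.58792725, -0.15996332,  0.05122482]), np.float64(8.013607760187478e-05)), array([ 0.5876, -0.1596,  0.052 ]))
0Lb [ 0.4846 -0.23    0.052 ] ((array([ 0.48501731, -0.22930282,  0.05330575]), np.float64(0.00016784716927681662)), array([ 0.4852, -0.2298,  0.052 ]))
0Rb [ 0.5067 -0.2354  0.052 ] 
1Lb [ 0.5446 -0.2446  0.052 ] ((array([ 0.54485439, -0.24327973,  0.05457783]), np.float64(4.679680934508498e-05)), array([ 0.5456, -0.2447,  0.052 ]))
1Rb [ 0.5671 -0.25    0.052 ] ((array([ 0.56711497, -0.24958482,  0.05263504]), np.float64(7.469462604224569e-05)), array([ 0.5673, -0.2499,  0.052 ]))
0endt [ 0.518  -0.1438  0.052 ] ((array([ 0.51573662, -0.14625163,  0.03645597]), np.float64(0.00028431341332708855)), array([ 0.513 , -0.1419,  0.052 ]))
0endb [ 0.4975 -0.2267  0.052 ] ((array([ 0.49612909, -0.22942678,  0.0455737 ]), np.float64(4.126360112665488e-05)), array([ 0.4953, -0.2262,  0.052 ]))
1endt [ 0.5761 -0.1579  0.052 ] ((array([ 0.57634807, -0.15919671,  0.04389034]), np.float64(0.00043997094655725145)), array([ 0.5735, -0.1563,  0.052 ]))
1endb [ 0.5577 -0.2412  0.052 ] ((array([ 0.55776899, -0.24004483,  0.05432127]), np.float64(9.094634806181356e-05)), array([ 0.5585, -0.2412,  0.052 ]))
```

Emit:
{"name": "send_rows", "arguments": {
  "motion": [
    [0.06,-0.007,0,-3],
    [0.12,-0.014,0,-6],
    [0.18,-0.022,0,-9],
    [0.24,-0.029,0,-13.3],
    [0.3,-0.036,0,-13.3]
  ]
}}

```text
time: 3.25
tool_pos: [0.4688, 0.1676, 0.2198]
tool_rot: [2.222, 2.22, 0.001]
wrist_force: [0.8, -0.6, 0.3]
opening: 0.0952
finger_force: 0.0
```

```bash
python3 -c "
from h import *
from cell import arm
goal(arm.observe(),.4875,.347,.22,0)"; python3 snap.py w3
```

```text
t 3.25 pos [0.4688 0.1676 0.2198] psi -0.04 j [ 0.236 -0.224  1.976 -0.     1.389  0.236] F [ 0.8 -0.6  0.3] op 0.0952 ff 0.0
SHIFT [ 0.1794  0.0185 -0.0002] TURN -0.04
[0.4688 0.1676 0.2198] -0.04 [ 0.96  0.47 -0.39 -0.   -0.1   0.97] [ 0.236 -0.224  1.976 -0.     1.389  0.236]
```

Emit:
{"name": "send_rows", "arguments": {
  "motion": [
    [0.06,0.006,0,0],
    [0.12,0.012,0,0],
    [0.179,0.0185,0,0],
    [0.179,0.0185,0,0],
    [0.179,0.0185,0,0]
  ]
}}

```text
time: 3.92
tool_pos: [0.4869, 0.3443, 0.2187]
tool_rot: [-2.222, -2.22, 0.002]
wrist_force: [0.1, 0.1, -0.1]
opening: 0.095
finger_force: 0.0
```

```bash
python3 snap.py w4
python3 - <<'E'
import pickle
from h import *
st,ci,T=pickle.load(open("pics/w4.pkl","rb"))
for p in((.4626,.387,.165),(.4626,.307,.165),(.5455,.387,.045),(.5455,.307,.045),(.46,.16,.161)): print(np.round(proj(ci,T,p),1))
E
python3 -c "
import cv2;cv2.imwrite('pics/w4b.png',cv2.resize(cv2.imread('pics/w4.png'),None,fx=1.56,fy=1.56,interpolation=cv2.INTER_CUBIC))"
```

```text
[0.4869 0.3443 0.2187] -0.05 [-0.02 -0.03  0.02  0.    0.    0.  ] [ 0.526  0.005  1.768 -0.     1.37   0.527]
[226.5 160.7]
[229.3 248.7]
[303.9 143. ]
[300.8 204.4]
[231.2 370.1]
```

View pics/w4b.png

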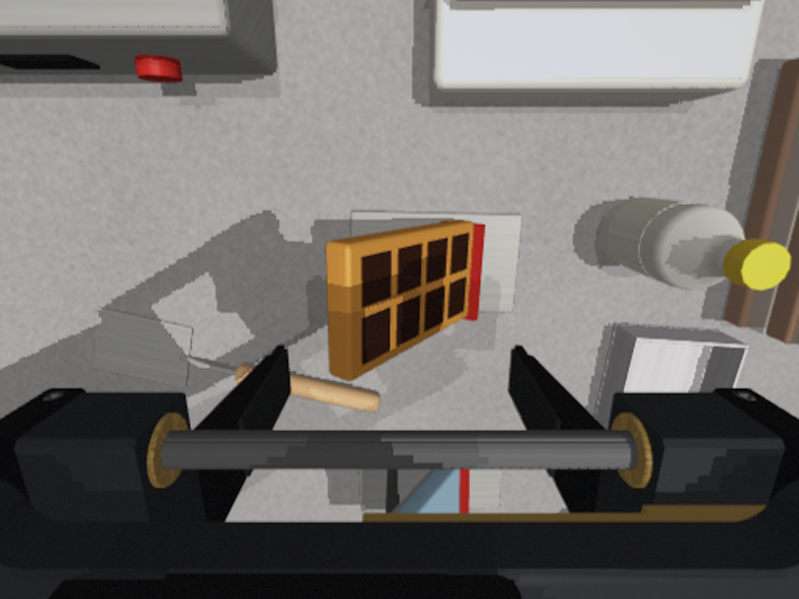

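```bash
cat >> h.py <<'E'
def pnp(ci,T,px):
    # px order: top +y, top -y, bottom +y, bottom -y of upper face; object: x=down-length,y=width
    ob=np.array([[0,.04,.15],[0,-.04,.15],[0,.04,0],[0,-.04,0]]);K=np.array([[ci['fx'],0,ci['cx']],[0,ci['fy'],ci['cy']],[0,0,1]])
    ok,rv,tv=cv2.solvePnP(ob,np.array(px,float),K,None,flags=cv2.SOLVEPNP_ITERATIVE)
    q=(F[:3,:3]@(cv2.Rodrigues(rv)[0]@ob.T+tv)); W=(T[:3,:3]@q).T+T[:3,3]
    u=W[0]-W[2]; y=W[0]-W[1]; print(W.round(4),"lean",np.degrees(np.arctan2(np.hypot(*u[:2]),u[2])).round(1),"yaw",np.degrees(np.arctan2(-y[0],y[1])).round(1)); return W
E
python3 - <<'E'
import pickle
from h import *
st,ci,T=pickle.load(open("pics/w4.pkl","rb"))
pnp(ci,T,[(225.6,153.8),(228,241),(302.6,142.3),(301.3,203.8)])
E
```

```text
[[0.4607 0.3913 0.1549]
 [0.4612 0.3114 0.159 ]
 [0.5466 0.3855 0.032 ]
 [0.5471 0.3056 0.0362]] lean 35.0 yaw 0.4
```

Emit:
{"name": "send_rows", "arguments": {
  "motion": [
    [0.0025,0,0.03,0],
    [0.0025,0,0.06,0],
    [0.0025,0,0.084,0],
    [0.0025,0,0.084,0]
  ]
}}

```text
time: 4.47
tool_pos: [0.4856, 0.3442, 0.1331]
tool_rot: [-2.225, -2.217, 0.007]
wrist_force: [0.6, -0.0, -0.3]
opening: 0.0953
finger_force: 0.0
```

Emit:
{"name": "send_rows", "arguments": {
  "motion": [
    [0,0.008,0,0],
    [0,0.016,0,0],
    [0,0.024,0,0],
    [0,0.03,0,0],
    [0,0.034,0,0]
  ],
  "hand": 0.55,
  "squeeze": 20
}}

```text
time: 5.1
tool_pos: [0.5212, 0.3462, 0.1354]
tool_rot: [2.224, 2.219, 0.0]
wrist_force: [-0.5, 0.4, 0.4]
opening: 0.0538
finger_force: 0.2
```

```bash
python3 -c "
from h import *
from cell import arm
goal(arm.observe(),.53,.347,.135,0)"; python3 snap.py w5
```

```text
t 5.1 pos [0.5212 0.3462 0.1354] psi -0.12 j [ 0.501  0.132  1.779 -0.     1.231  0.503] F [-0.5  0.4  0.4] op 0.0538 ff 0.2
SHIFT [0.0008 0.0088 0.0004] TURN -0.12
[0.5212 0.3462 0.1354] -0.12 [-0.02  0.05 -0.06  0.    0.01 -0.02] [ 0.501  0.132  1.779 -0.     1.231  0.503]
```

View pics/w5.png

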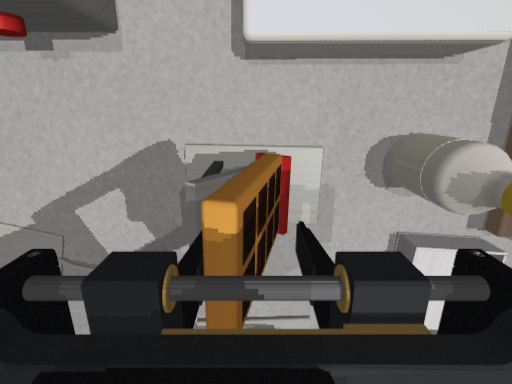

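Emit:
{"name": "send_rows", "arguments": {
  "motion": [
    [0,0.003,0,0],
    [0,0.006,0,0],
    [0,0.009,0,0],
    [0,0.009,-0.001,0],
    [0,0.009,-0.002,0]
  ],
  "hand": 0,
  "squeeze": 25
}}

```text
time: 5.78
tool_pos: [0.5315, 0.3463, 0.1383]
tool_rot: [2.222, 2.217, 0.006]
wrist_force: [4.0, -0.5, -0.9]
opening: 0.0179
finger_force: 25.0
```

Emit:
{"name": "send_rows", "arguments": {
  "motion": [
    [0,0,-0.006,0],
    [0,0,-0.014,0],
    [0,0,-0.024,0],
    [0,0,-0.036,0],
    [0,0,-0.05,0]
  ],
  "squeeze": 40
}}

```text
time: 6.4
tool_pos: [0.5294, 0.3462, 0.1883]
tool_rot: [-2.223, -2.219, 0.0]
wrist_force: [0.6, -0.3, -1.9]
opening: 0.018
finger_force: 40.0
```

```bash
python3 -c "
from h import *
from cell import arm
goal(arm.observe(),.5662,-.2012,.24,-13.3)"; python3 snap.py w6
```

```text
t 6.4 pos [0.5294 0.3462 0.1883] psi -0.1 j [0.494 0.104 1.717 0.    1.321 0.496] F [ 0.6 -0.3 -1.9] op 0.018 ff 40.0
SHIFT [-0.5473  0.0377 -0.0517] TURN 13.2
[0.5294 0.3462 0.1883] -0.1 [-0.   -0.08 -0.11  0.    0.19  0.  ] [0.494 0.104 1.717 0.    1.321 0.496]
```

View pics/w6.png

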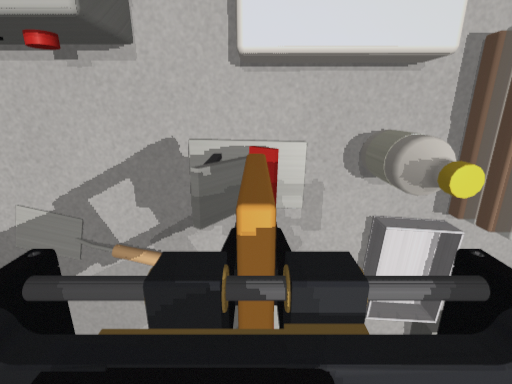

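Emit:
{"name": "send_rows", "arguments": {
  "motion": [
    [0,0,-0.03,0],
    [-0.025,0.002,-0.065,0],
    [-0.06,0.004,-0.1,0],
    [-0.1,0.007,-0.115,2],
    [-0.145,0.01,-0.115,4]
  ],
  "squeeze": 50
}}

```text
time: 7.08
tool_pos: [0.5401, 0.2004, 0.3054]
tool_rot: [2.298, 2.139, 0.007]
wrist_force: [0.6, -0.5, -0.6]
opening: 0.0179
finger_force: 50.0
```

Emit:
{"name": "send_rows", "arguments": {
  "motion": [
    [-0.05,0.003,0,2],
    [-0.1,0.007,0,4],
    [-0.15,0.01,0,6],
    [-0.2,0.014,0,8],
    [-0.25,0.017,0,9]
  ]
}}

```text
time: 7.7
tool_pos: [0.5382, -0.051, 0.303]
tool_rot: [2.461, 1.952, 0.001]
wrist_force: [0.8, -0.2, -1.1]
opening: 0.0181
finger_force: 50.0
```

```bash
python3 -c "
from h import *
from cell import arm
goal(arm.observe(),.5662,-.2012,.3,-13.3)"
```

```text
t 7.7 pos [ 0.5382 -0.051   0.303 ] psi -13.15 j [-0.194 -0.161  1.784  0.     1.517  0.036] F [ 0.8 -0.2 -1.1] op 0.0181 ff 50.0
SHIFT [-0.1399  0.0614  0.0031] TURN 0.15
```

Emit:
{"name": "send_rows", "arguments": {
  "motion": [
    [-0.045,0.02,0,0],
    [-0.09,0.04,0,0],
    [-0.125,0.055,0,0.15],
    [-0.14,0.0614,0.003,0.15],
    [-0.14,0.0614,0.003,0.15]
  ]
}}

```text
time: 8.32
tool_pos: [0.5662, -0.2, 0.2988]
tool_rot: [-2.463, -1.948, 0.0]
wrist_force: [-1.2, 0.5, -1.8]
opening: 0.0177
finger_force: 50.0
```

Emit:
{"name": "send_rows", "arguments": {
  "motion": [
    [0,0,0.02,0],
    [0,0,0.05,0],
    [0,0,0.08,0],
    [0,0,0.105,0],
    [0,0,0.105,0]
  ]
}}

```text
time: 8.95
tool_pos: [0.5643, -0.1974, 0.1904]
tool_rot: [-2.457, -1.948, 0.005]
wrist_force: [-0.7, -0.0, -1.9]
opening: 0.018
finger_force: 50.0
```

```bash
python3 snap.py w7;python3 -c "
from h import *
from cell import arm
goal(arm.observe(),.5662,-.2012,.12,-13.3)
import cv2;cv2.imwrite('pics/w7b.png',cv2.resize(cv2.imread('pics/w7.png')[60:300,140:380],None,fx=2.5,fy=2.5,interpolation=cv2.INTER_CUBIC))"
```

```text
[ 0.5643 -0.1974  0.1904] -13.17 [-0.01 -0.02 -0.06 -0.    0.01 -0.  ] [-0.426  0.031  1.79   0.     1.328 -0.197]
t 9.0 pos [ 0.5655 -0.1981  0.1926] psi -13.18 j [-0.427  0.03   1.787  0.     1.328 -0.197] F [ 0.6 -0.7 -0.9] op 0.0176 ff 50.0
SHIFT [-0.0029  0.0016  0.0726] TURN 0.12
```

View pics/w7b.png

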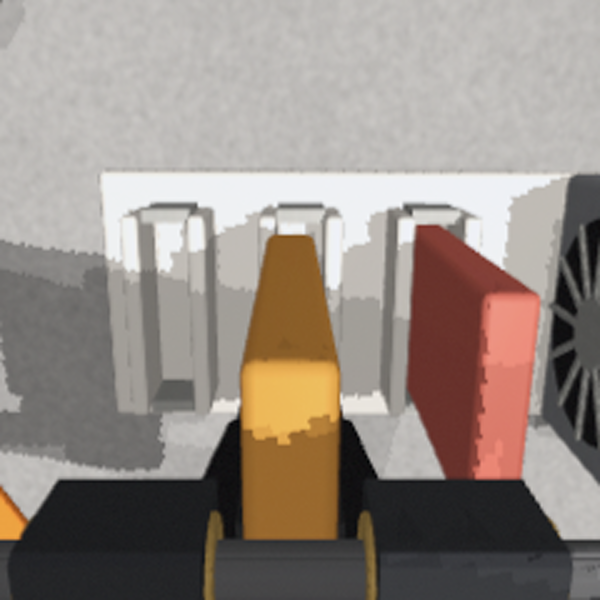

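Emit:
{"name": "send_rows", "arguments": {
  "motion": [
    [-0.0015,0.0015,0.008,0],
    [-0.003,0.003,0.016,0],
    [-0.003,0.003,0.022,0],
    [-0.003,0.003,0.022,0]
  ]
}}

```text
time: 9.5
tool_pos: [0.5683, -0.2032, 0.1716]
tool_rot: [-2.462, -1.949, 0.001]
wrist_force: [0.3, 0.4, -1.9]
opening: 0.0176
finger_force: 50.0
```

Run:
```python
from h import *
from cell import arm
P=[];I=[]
for k in range(4):
    st=arm.observe();P.append(np.r_[st['tool_pos'],psi(st)]);I.append(arm.read_camera("wrist").astype(float))
im=np.mean(I,0); cv2.imwrite("pics/w8.png",im); print(np.array(P).round(4),arm.observe()['wrist_force'].round(1))
g=im[:,:,0]
for v in range(134,166,2): print(v,g[v,236:284].astype(int))
```

```text
[[  0.5683  -0.2032   0.1716 -13.2709]
 [  0.5685  -0.2033   0.172  -13.2694]
 [  0.5687  -0.2034   0.1724 -13.2709]
 [  0.5688  -0.2034   0.1726 -13.2684]] [ 0.4  0.4 -1.3]
134 [245 245 245 245 245 245 245 245 245 245 245 245 245 245 245 245 245 245
 245 245 245 245 245 245 245 245 245 245 245 245 245 245 245 245 245 245
 245 245 245 245 245 245 245 245 245 245 245 245]
136 [245 245 245 245 245 245 245 245 245 245 245 245 245 245 245 245 245 245
 245 245 245 245 245 245 245 245 245 245 245 245 245 245 245 245 245 245
 245 245 245 245 245 245 245 245 245 245 245 245]
138 [245 245 244 245 244 245 245 245 241 210 201 201 201 201 201 201 201 201
 200 201 201 201 201 201 201 201 201 202 235 243 245 245 245 245 245 245
 245 245 245 245 245 245 245 245 245 245 245 245]
140 [244 245 236 191 162 156 162 200 188 138 121 121 120 121 120 121 122 121
 121 122 122 122 123 124 124 123 123 122 178 206 199 199 203 207 232 243
 245 245 245 245 245 245 245 245 245 245 245 245]
142 [229 196 151 137 134 138 140 133 189 206 206 206 206 206 206 207 209 208
 207 207 209 209 209 211 211 212 211 207 180 138 
[... 1691 characters left out ...]
184 184 184 179 158 118 109  57  38  39  39  39  40  40  40
  40  40  41  40  41  40  41  41  41  40  42  42 172 236 246 248 247 231
 191 182 183 183 183 183 183 184 183 183 183 183]
162 [167 171 181 184 184 184 179 160 119  68  40  38  39  40  40  40  39  40
  41  40  41  40  41  41  40  41  40  41  41  42 117 222 245 248 246 229
 189 182 183 183 183 183 183 183 183 183 183 183]
164 [167 170 181 184 184 184 180 159 114  54  38  38  40  40  39  40  39  40
  40  41  40  40  41  40  41  40  41  40  41  42  43 201 237 248 246 225
 186 182 183 183 183 183 183 183 183 183 183 183][ WARN:0@3.770] global loadsave.cpp:1063 imwrite_ Unsupported depth image for selected encoder is fallbacked to CV_8U.
```

Emit:
{"name": "send_rows", "arguments": {
  "motion": [
    [0.002,-0.0018,0,0],
    [0.002,-0.0018,0,0],
    [0.002,-0.0018,0.005,0],
    [0.002,-0.0018,0.01,0],
    [0.002,-0.0018,0.015,0]
  ]
}}

```text
time: 10.32
tool_pos: [0.5672, -0.2009, 0.1567]
tool_rot: [-2.463, -1.95, 0.0]
wrist_force: [-0.3, -0.5, -1.3]
opening: 0.018
finger_force: 50.0
```

Emit:
{"name": "send_rows", "arguments": {
  "motion": [
    [0,0,0.004,0],
    [0,0,0.009,0],
    [0,0,0.014,0],
    [0,0,0.019,0],
    [0,0,0.024,0]
  ]
}}

```text
time: 10.95
tool_pos: [0.5675, -0.2011, 0.1339]
tool_rot: [2.463, 1.95, 0.0]
wrist_force: [-4.5, 0.2, 15.8]
opening: 0.0181
finger_force: 50.0
```

Run:
```python
from h import *
from cell import arm
for k in range(3):
    st=arm.observe(); goal(st,.5667,-.2012,.119,-13.3); im=arm.read_camera("wrist")
cv2.imwrite("pics/w9.png",im)
g=im[:,:,0]
for v in range(144,170,4): print(v,g[v,234:280].astype(int))
```

```text
t 10.95 pos [ 0.5675 -0.2011  0.1339] psi -13.26 j [-0.43   0.083  1.834 -0.     1.224 -0.198] F [-4.5  0.2 15.8] op 0.0181 ff 50.0
SHIFT [-0.0003 -0.0008  0.0149] TURN 0.04
t 11.0 pos [ 0.5675 -0.201   0.1341] psi -13.26 j [-0.43   0.083  1.834  0.     1.225 -0.198] F [-1.8  0.1  3.5] op 0.0175 ff 50.0
SHIFT [-0.0004 -0.0007  0.0151] TURN 0.04
t 11.05 pos [ 0.5675 -0.201   0.1342] psi -13.25 j [-0.43   0.082  1.834  0.     1.225 -0.198] F [-1.5  1.   2.7] op 0.0177 ff 50.0
SHIFT [-0.0004 -0.0007  0.0152] TURN 0.05
144 [245 244 244 244 245 245 245 232 242 244 245 188 168 168 168 168 168 168
 168 168 168 168 168 168 168 169 169 169 169 169 168 169 206 241 245 245
 245 245 245 245 245 245 245 245 245 245]
148 [229 229 229 172 138 137 137 139 135 127 173 193 194 193 193 194 194 194
 195 197 196 196 195 196 197 196 196 197 198 199 199 198 197 178 140 136
 138 139 140 141 226 243 245 245 245 245]
152 [184 174 211 230 231 232 232 233 224 163 186 205 205 203 204 205 205 205
 206 208 207 206 205 206 208 207 208 210 210 210 210 196 154 126 166 213
 229 231 232 232 232 219 230 243 245 245]
156 [185 178 219 242 245 247 248 236 222 197 132 130 115  58  40  40  39  40
  40  42  39  40  40  40  40  41  42  41  42  41  43  93 128 115 197 229
 244 247 248 249 249 235 203 239 245 245]
160 [185 168 204 226 194 185 185 185 175 152 118  97  53  39  40  39  41  40
  40  40  40  41  40  40  42  41  40  42  41  40  41  43  82 107 201 231
 244 247 248 249 248 236 223 241 245 244]
164 [184 160 170 182 185 185 185 186 177 156 114  54  39  39  39  40  41  41
  39  42  41  41  41  41  42  40  41  43  41  40  43  43  43  98 202 232
 244 247 248 250 247 234 221 241 231 229]
168 [184 159 168 181 185 185 185 185 176 151  73  39  39  39  41  41  40  40
  42  41  41  41  41  42  41  41  41  41  42  42  41  42  42  51 186 233
 244 247 248 249 246 231 179 180 184 183]
```

Emit:
{"name": "send_rows", "arguments": {
  "motion": [
    [0,-0.0007,0,0],
    [0,-0.0007,0.0015,0],
    [0,-0.0007,0.003,0],
    [0,-0.0007,0.004,0]
  ]
}}

```text
time: 11.6
tool_pos: [0.5676, -0.2012, 0.1336]
tool_rot: [2.461, 1.949, 0.002]
wrist_force: [-6.9, 0.2, 19.1]
opening: 0.018
finger_force: 50.0
```

Run:
```python
from h import *
from cell import arm
for k in range(2):
    st=arm.observe(); goal(st,.5667,-.2012,.119,-13.3); im=arm.read_camera("wrist")
g=im[:,:,0]
for v in range(196,216,2): print(v,g[v,232:282].astype(int))
```

```text
t 11.6 pos [ 0.5676 -0.2012  0.1336] psi -13.24 j [-0.43   0.082  1.836  0.     1.222 -0.199] F [-6.9  0.2 19.1] op 0.018 ff 50.0
SHIFT [-0.0002 -0.0009  0.0146] TURN 0.06
t 11.65 pos [ 0.5676 -0.2012  0.1336] psi -13.23 j [-0.43   0.082  1.836  0.     1.222 -0.199] F [-6.2  0.8 17.3] op 0.0177 ff 50.0
SHIFT [-0.0002 -0.0009  0.0146] TURN 0.07
196 [154 155 154 144 147 153  86  41  38  39  41  39  40  41  41  42  40  41
  41  42  42  40  41  41  42  37  41  41  41  41  40  42  43  42  42  40
  43  41  42  43  44  93 141 141 153 154 154 154 154 154]
198 [154 155 154 143 146 129  64  38  36  39  41  41  39  42  41  40  40  40
  41  43  42  41  42  41  40  38  39  38  41  40  42  43  41  39  42  39
  42  41  43  44  45  41 136 141 152 155 154 154 155 154]
200 [154 154 154 142 146  87  42  39  39  39  39  40  41  41  41  40  43  42
  40  41  40  41  40  41  42  43  41  42  42  41  41  43  43  42  41  41
  41  42  42  44  44  44 106 136 152 154 154 154 155 154]
202 [154 154 154 143 138  70  37  39  40  41  41  42  42  42  43  41  44  42
  42  42  44  42  40  42  43  41  42  42  42  42  41 
[... 625 characters left out ...]
86  86  86  86  85
  85  85  84  84  81  76  52  46 146 154 154 154 154 155]
210 [155 154 155 110  63  66  71  77  81  86  88  88  89  88  89  89  90  90
  90  91  91  91  90  92  91  92  91  92  92  93  93  93  93  93  93  94
  93  93  92  89  83  80  75  54 131 152 154 154 154 154]
212 [154 155 154 119  65  67  72  77  83  87  90  91  90  91  91  91  91  91
  92  92  93  93  92  92  92  93  95  94  94  95  95  96  95  95  96  96
  97  97  94  90  86  82  76  56 146 155 154 154 155 155]
214 [154 154 155 132  71  66  72  67  80  87  89  91  91  91  90  91  91  92
  92  91  92  92  92  93  93  94  94  95  94  94  95  95  95  95  96  96
  96  96  94  88  85  82  75  55 146 154 154 154 154 154]
```

Run:
```python
from h import *
from cell import arm
s=arm.read_camera("scene");w=arm.read_camera("wrist")
cv2.imwrite("pics/s10.png",s);cv2.imwrite("pics/w10.png",w)
a=cv2.resize(s[195:325,170:270],None,fx=4.6,fy=4.6,interpolation=cv2.INTER_CUBIC)
b=cv2.resize(w[130:245,215:299],None,fx=4,fy=4,interpolation=cv2.INTER_CUBIC)
H=a.shape[0]; cv2.imwrite("pics/m10.png",np.hstack([a,cv2.copyMakeBorder(b,0,H-b.shape[0],0,0,0)]))
```

```text
(no output)
```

View pics/m10.png

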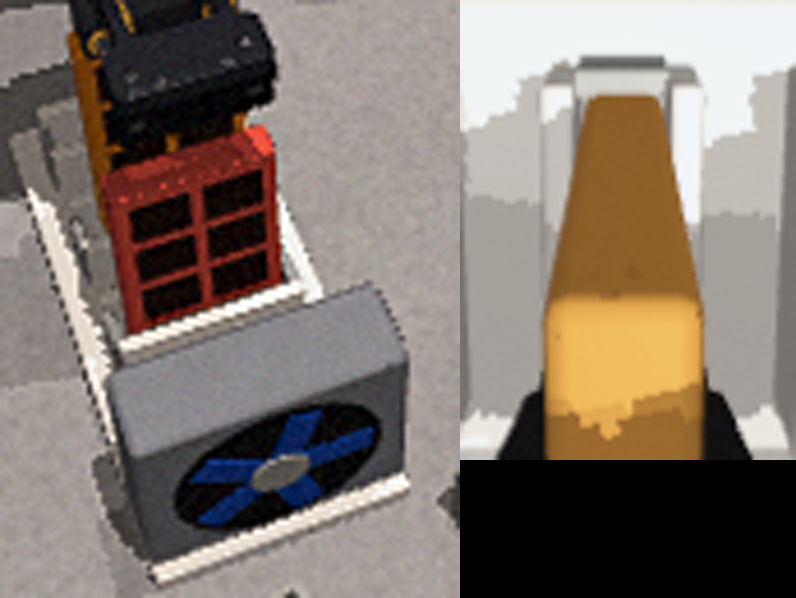

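Run:
```python
from h import *
from cell import arm
S=arm.camera_info("scene");c=np.array([.5673,-.2012,0]);a=np.radians(-13.3);X=np.array([np.cos(a),np.sin(a),0]);Y=np.array([-np.sin(a),np.cos(a),0]);Z=np.array([0,0,1])
f=lambda x,y,z:tuple(((np.array(proj(S,S['T'],c+x*X+y*Y+z*Z))-(170,195))*4.6).round(0))
for n,x in(("x90",.09),("x60",.06),("x45",.045),("x21",.021)):
    print(n,[(z,f(x,-.0375,z),f(x,.0375,z)) for z in(.134,.18,.212)])
print("red top near/far",[f(x,y,.162) for x in(.053,.071) for y in(-.04,.04)])
print("slot wall tops slot2 +x wall",f(.062+.019,-.044,.052),f(.081,.044,.052),"red z+10",[f(.071,y,.172) for y in(-.04,.04)])
st=arm.observe();print(st['wrist_force'],st['tool_pos'],st['joint_pos'])
```

```text
x90 [(0.134, (np.float64(135.0), np.float64(264.0)), (np.float64(290.0), np.float64(213.0))), (0.18, (np.float64(125.0), np.float64(207.0)), (np.float64(288.0), np.float64(154.0))), (0.212, (np.float64(118.0), np.float64(163.0)), (np.float64(286.0), np.float64(111.0)))]
x60 [(0.134, (np.float64(116.0), np.float64(213.0)), (np.float64(268.0), np.float64(163.0))), (0.18, (np.float64(106.0), np.float64(154.0)), (np.float64(265.0), np.float64(104.0))), (0.212, (np.float64(98.0), np.float64(110.0)), (np.float64(262.0), np.float64(60.0)))]
x45 [(0.134, (np.float64(107.0), np.float64(188.0)), (np.float64(258.0), np.float64(140.0))), (0.18, (np.float64(96.0), np.float64(129.0)), (np.float64(254.0), np.float64(80.0))), (0.212, (np.float64(88.0), np.float64(85.0)), (np.float64(251.0), np.float64(36.0)))]
x21 [(0.134, (np.float64(92.0), np.float64(149.0)), (np.float64(241.0), np.float64(103.0))), (0.18, (np.float64(81.0), np.float64(89.0)), (np.float64(237.0), np.float64(43.0))), (0.212, (np.float64(73.0), np.float64(45.0)), (np.float64(233.0), np.float64(-2.0)))]
red top near/far [(np.float64(100.0), np.float64(167.0)), (np.float64(266.0), np.float64(115.0)), (np.float64(111.0), np.float64(198.0)), (np.float64(279.0), np.float64(144.0))]
slot wall tops slot2 +x wall (np.float64(132.0), np.float64(345.0)) (np.float64(300.0), np.float64(287.0)) red z+10 [(np.float64(109.0), np.float64(185.0)), (np.float64(279.0), np.float64(131.0))]
[-5.93770482  0.91967855 17.54703539] [ 0.56760387 -0.20123355  0.13362463] [-4.29939628e-01  8.19072445e-02  1.83574435e+00  2.43549884e-04
  1.22176234e+00 -1.98940809e-01]
```

Emit:
{"name": "send_rows", "arguments": {
  "motion": [
    [0,0,-0.004,0],
    [0,0,-0.008,0],
    [0,0,-0.012,0],
    [0,0,-0.012,0]
  ]
}}

```text
time: 12.3
tool_pos: [0.5667, -0.2008, 0.1411]
tool_rot: [2.463, 1.95, -0.0]
wrist_force: [1.0, -0.1, -1.2]
opening: 0.018
finger_force: 50.0
```

Run:
```python
from h import *
from cell import arm
I=[]
for k in range(3): st=arm.observe();I.append(arm.read_camera("wrist").astype(np.float32))
goal(st,.5667,-.2012,.119,-13.3)
im=np.mean(I,0)
cv2.imwrite("pics/w11.png",im.astype(np.uint8))
g=im[:,:,0]; w8=cv2.imread("pics/w8.png")[:,:,0]
print("col256 w11",g[130:172,256].astype(int));print("col256 w8",w8[130:172,256]);print("w10",cv2.imread("pics/w10.png")[130:172,256,0])
print("col248",cv2.imread("pics/w10.png")[130:172,246,0])
for v in range(150,190,6): print(v,g[v,230:282].astype(int))
```

```text
t 12.4 pos [ 0.5665 -0.2007  0.1409] psi -13.26 j [-0.43   0.074  1.831 -0.     1.237 -0.198] F [ 0.2  1.1 -2.1] op 0.0179 ff 50.0
SHIFT [-0.0004  0.0003  0.0219] TURN 0.04
col256 w11 [234 241 246 246 246 245 245 245 245 245 245 245 237 195 101 101 142 192
 209 208 207 207 211 191  40  39  41  42  41  40  41  41  41  41  41  41
  41  41  40  41  42  41]
col256 w8 [246 246 245 245 245 245 245 238 202 100 122 178 209 208 208 208 212 223
 238 244 238 214 198 172  39  41  40  40  41  41  42  40  41  41  41  40
  42  40  41  42  41  41]
w10 [230 239 245 245 245 245 245 245 245 245 245 245 245 224 136 101  99 145
 195 207 207 206 196 149  41  42  42  42  41  41  40  42  41  41  43  41
  42  42  40  41  42  42]
col248 [231 240 245 245 245 245 245 245 245 245 245 245 245 224 135 101 100 144
 193 205 205 204 204 200 181 145 115  88  74  65  59  43  42  38  38  40
  39  40  39  40  39  39]
150 [245 237 196 184 185 184 184 175 179 183 184 186 187 183 161 176 204 207
 204 206 206 206 206 207 209 208 207 207 207 208 208 209 211 210 211 211
 210 160 127 151 178 185 186 186 187 183 230 244 245 245 
[... 604 characters left out ...]
211 241 245 247 249 250 237 193 183 184 184 184 184]
174 [184 184 184 184 185 184 184 164 174 182 184 185 177  89  37  40  39  40
  40  40  40  42  41  41  42  41  41  41  41  42  42  41  41  41  41  42
  43  43  43 176 229 244 247 249 250 235 183 181 183 184 183 183]
180 [154 171 174 158 154 154 174 156 171 183 184 152  72  37  40  40  40  39
  40  40  41  42  41  41  41  41  41  41  41  41  41  41  41  42  41  43
  41  42  43  42 143 221 245 249 248 233 178 180 183 183 183 184]
186 [154 154 155 154 154 154 154 139 146 153  90  43  38  40  41  40  40  40
  40  41  41  42  41  41  40  41  41  40  41  41  41  41  41  42  42  41
  42  41  43  43  43 102 177 184 182 172 150 153 155 155 155 155]
```

Run:
```python
from h import *
from cell import arm
A=[]
for k in range(4): st=arm.observe();A.append(np.r_[st['wrist_force'],st['torque']]);arm.read_camera("top")
print(np.mean(A,0).round(3))
```

```text
[ 0.329 -0.146 -1.441 -0.111  0.061  0.002]
```

Emit:
{"name": "send_rows", "arguments": {
  "motion": [
    [0,0.0008,0.002,0],
    [0,0.0008,0.005,0],
    [0,0.0008,0.008,0],
    [0,0.0008,0.01,0],
    [0,0.0008,0.011,0]
  ]
}}

```text
time: 13.28
tool_pos: [0.5678, -0.2012, 0.1338]
tool_rot: [2.462, 1.951, 0.0]
wrist_force: [-6.8, 1.1, 14.8]
opening: 0.0176
finger_force: 50.0
```

Run:
```python
from h import *
from cell import arm
A=[]
for k in range(4): st=arm.observe();A.append(np.r_[st['wrist_force'],st['torque']]);arm.read_camera("top")
print(np.mean(A,0).round(3)); goal(st,.5667,-.2012,.119,-13.3)
```

```text
[-5.847  1.24  13.496  0.816  1.541  0.256]
t 13.43 pos [ 0.5678 -0.2012  0.1338] psi -13.23 j [-0.43   0.083  1.834  0.     1.224 -0.199] F [-6.   1.1 13. ] op 0.0177 ff 50.0
SHIFT [-0.0003 -0.001   0.0148] TURN 0.07
```

Emit:
{"name": "send_rows", "arguments": {
  "motion": [
    [0,0,-0.004,0],
    [0,0,-0.008,0],
    [-0.004,-0.0004,-0.009,0],
    [-0.004,-0.0004,-0.009,0]
  ]
}}

```text
time: 13.98
tool_pos: [0.5659, -0.205, 0.139]
tool_rot: [-2.463, -1.949, 0.0]
wrist_force: [0.4, 0.0, -2.0]
opening: 0.0176
finger_force: 50.0
```

Emit:
{"name": "send_rows", "arguments": {
  "motion": [
    [0,0,0.003,0],
    [0,0,0.006,0],
    [0,0,0.009,0],
    [0,0,0.011,0],
    [0,0,0.012,0]
  ]
}}

```text
time: 14.6
tool_pos: [0.5661, -0.2047, 0.1271]
tool_rot: [-2.463, -1.95, 0.0]
wrist_force: [0.1, -0.1, -1.1]
opening: 0.0174
finger_force: 50.0
```

```bash
cat > ft.py <<'E'
from h import *
from cell import arm
A=[]
for k in range(2): st=arm.observe();A.append(np.r_[st['wrist_force'],st['torque']]);arm.read_camera("top")
print(np.mean(A,0).round(3)); goal(st,.5657,-.205,.119,-13.3)
E
python3 ft.py
```

```text
[-0.224 -0.088 -0.878 -0.094  0.046 -0.026]
t 14.65 pos [ 0.5661 -0.2047  0.1271] psi -13.26 j [-0.436  0.089  1.84   0.     1.213 -0.205] F [-0.5 -0.1 -0.7] op 0.0179 ff 50.0
SHIFT [-0.0004 -0.0003  0.0081] TURN 0.04
```

Past the obstruction. Lower on slowly.

Emit:
{"name": "send_rows", "arguments": {
  "motion": [
    [0,0,0.002,0],
    [0,0,0.004,0],
    [0,0,0.006,0],
    [0,0,0.008,0]
  ]
}}

```text
time: 15.2
tool_pos: [0.5661, -0.2048, 0.1191]
tool_rot: [-2.463, -1.95, 0.0]
wrist_force: [-0.0, -0.4, -1.9]
opening: 0.0181
finger_force: 50.0
```

```bash
python3 ft.py
```

```text
[-0.36  -0.238 -1.114 -0.085  0.087 -0.002]
t 15.25 pos [ 0.566  -0.2047  0.1188] psi -13.26 j [-0.436  0.097  1.846 -0.     1.199 -0.205] F [-0.7 -0.1 -0.3] op 0.018 ff 50.0
SHIFT [-0.0003 -0.0002 -0.0002] TURN 0.04
```

Emit:
{"name": "send_rows", "arguments": {
  "motion": [
    [0,0,0.0015,0],
    [0,0,0.003,0],
    [0,0,0.0045,0],
    [0,0,0.006,0]
  ]
}}

```text
time: 15.8
tool_pos: [0.5661, -0.2048, 0.1132]
tool_rot: [-2.463, -1.95, 0.0]
wrist_force: [0.2, -0.3, -2.0]
opening: 0.0178
finger_force: 50.0
```

```bash
python3 ft.py
```

```text
[ 0.095  0.132 -1.972 -0.133  0.092 -0.029]
t 15.85 pos [ 0.566  -0.2047  0.113 ] psi -13.26 j [-0.436  0.103  1.85  -0.     1.189 -0.205] F [ 0.   0.6 -1.9] op 0.0181 ff 50.0
SHIFT [-0.0003 -0.0002 -0.006 ] TURN 0.04
```

Emit:
{"name": "send_rows", "arguments": {
  "motion": [
    [0,0,0.0015,0],
    [0,0,0.003,0],
    [0,0,0.0045,0]
  ]
}}

```text
time: 16.27
tool_pos: [0.5661, -0.2048, 0.1088]
tool_rot: [2.463, 1.95, 0.0]
wrist_force: [0.5, 0.4, -1.1]
opening: 0.018
finger_force: 50.0
```

```bash
python3 ft.py
```

```text
[ 0.528  0.528 -1.368 -0.088  0.08  -0.035]
t 16.32 pos [ 0.566  -0.2047  0.1085] psi -13.26 j [-0.436  0.108  1.853 -0.     1.181 -0.205] F [ 0.6  0.6 -1.7] op 0.0176 ff 50.0
SHIFT [-0.0003 -0.0002 -0.0105] TURN 0.04
```

Emit:
{"name": "send_rows", "arguments": {
  "motion": [
    [0,0,0.002,0],
    [0,0,0.004,0],
    [0,0,0.006,0],
    [0,0,0.008,0]
  ]
}}

```text
time: 16.88
tool_pos: [0.5665, -0.2051, 0.1043]
tool_rot: [-2.462, -1.95, 0.0]
wrist_force: [-7.0, 0.8, 19.9]
opening: 0.0181
finger_force: 50.0
```

```bash
python3 ft.py
```

```text
[-6.521  1.192 16.839  0.938  1.824  0.199]
t 16.93 pos [ 0.5665 -0.205   0.1043] psi -13.24 j [-0.436  0.113  1.855  0.     1.174 -0.205] F [-6.1  1.5 13.8] op 0.0176 ff 50.0
SHIFT [-0.0002 -0.0008 -0.0147] TURN 0.06
```

Emit:
{"name": "send_rows", "arguments": {
  "motion": [
    [0,0,-0.001,0],
    [0,0,-0.002,0],
    [0,0,-0.002,0],
    [0,0,-0.002,0]
  ],
  "squeeze": 4
}}

```text
time: 17.48
tool_pos: [0.5666, -0.2053, 0.1039]
tool_rot: [2.462, 1.949, 0.0]
wrist_force: [-1.6, -0.9, 5.9]
opening: 0.0179
finger_force: 4.0
```

```bash
python3 ft.py
```

```text
[-1.779 -0.389  6.232 -0.163  0.596  0.049]
t 17.52 pos [ 0.5666 -0.2053  0.104 ] psi -13.26 j [-4.360e-01  1.130e-01  1.855e+00 -1.000e-03  1.172e+00 -2.050e-01] F [-2.   0.1  6.6] op 0.0185 ff 4.0
SHIFT [ 0.0001 -0.0009 -0.0151] TURN 0.04
```

Emit:
{"name": "send_rows", "arguments": {
  "motion": [
    [0,0,-0.001,0],
    [0,0,-0.001,0],
    [0,0,-0.001,0]
  ],
  "hand": 0.35
}}

```text
time: 17.95
tool_pos: [0.5659, -0.2046, 0.1033]
tool_rot: [-2.463, -1.95, 0.0]
wrist_force: [0.6, -0.2, -0.6]
opening: 0.033
finger_force: 0.0
```

Emit:
{"name": "send_rows", "arguments": {
  "motion": [
    [0,0,-0.03,0],
    [0,0,-0.07,0],
    [0,0,-0.11,0],
    [0,0,-0.15,0]
  ]
}}

```text
time: 18.45
tool_pos: [0.566, -0.2046, 0.2548]
tool_rot: [-2.463, -1.95, 0.0]
wrist_force: [0.6, -0.1, -0.6]
opening: 0.0333
finger_force: 0.0
```

Run:
```python
from h import *
from cell import arm
t=arm.read_camera("top"); cv2.imwrite("pics/t12.png",t)
arm_st=arm.observe(); goal(arm_st,.487,.12,.25,7)
T=arm.camera_info("top")
h=cv2.cvtColor(t,cv2.COLOR_BGR2HSV)
for n,lo,hi in(("amber",(10,120,60),(22,255,255)),("red",(0,120,60),(8,255,255))):
    m=cv2.inRange(h,lo,hi); m[:, :285]=0; m[:,350:]=0; m[:110]=0; m[220:]=0
    y,x=np.nonzero(m); print(n,len(x),x.min() if len(x) else 0,x.max() if len(x) else 0,y.min() if len(x) else 0,y.max() if len(x) else 0)
    c=cv2.minAreaRect(np.c_[x,y].astype(np.float32)) if len(x) else None; print(c)
a=np.radians(-13.3);X=np.array([np.cos(a),np.sin(a),0]);Y=np.array([-np.sin(a),np.cos(a),0])
for s,cc in(("slot1",(.566,-.2047)),("slot2",(.566+.062*np.cos(a),-.2047+.062*np.sin(a)))):
    print(s,[tuple(np.round(proj(T,T['T'],np.r_[cc,0]+x*X+y*Y+np.array([0,0,.162])),1)) for x,y in((-.009,.04),(.009,.04),(.009,-.04),(-.009,-.04))])
```

```text
t 18.5 pos [ 0.5685 -0.2057  0.2619] psi -13.26 j [-0.436 -0.007  1.708  0.     1.431 -0.205] F [2.  0.7 4.9] op 0.0331 ff 0.0
SHIFT [ 0.2984 -0.1541  0.0099] TURN -20.26
amber 27 297 316 163 174
((305.5588684082031, 167.26470947265625), (9.870336532592773, 19.198347091674805), 77.47119140625)
red 86 301 312 140 154
((306.4999694824219, 147.0), (5.924842834472656, 15.831958770751953), 29.05460548400879)
slot1 [(np.float64(302.0), np.float64(168.5)), (np.float64(303.3), np.float64(161.8)), (np.float64(333.3), np.float64(168.0)), (np.float64(332.0), np.float64(174.6))]
slot2 [(np.float64(306.5), np.float64(145.7)), (np.float64(307.8), np.float64(139.2)), (np.float64(337.6), np.float64(145.2)), (np.float64(336.4), np.float64(151.8))]
```

Emit:
{"name": "send_rows", "arguments": {
  "motion": [
    [0.05,-0.026,0,-2],
    [0.11,-0.057,0.01,-5],
    [0.17,-0.088,0.02,-8],
    [0.23,-0.119,0.03,-11],
    [0.2986,-0.1538,0.04,-13.3]
  ],
  "hand": 1
}}

```text
time: 19.12
tool_pos: [0.4916, 0.0917, 0.2174]
tool_rot: [2.22, 2.223, 0.0]
wrist_force: [0.8, 0.5, -0.3]
opening: 0.0782
finger_force: 0.0
```

Emit:
{"name": "send_rows", "arguments": {
  "motion": [
    [0.012,-0.006,0.002,0],
    [0.012,-0.006,0.002,0],
    [0.012,-0.006,0.002,0]
  ]
}}

```text
time: 19.5
tool_pos: [0.4871, 0.1009, 0.2163]
tool_rot: [2.222, 2.22, 0.0]
wrist_force: [-0.8, -0.1, -0.7]
opening: 0.0948
finger_force: 0.0
```

Run:
```python
from h import *
from cell import arm
t=arm.read_camera("top"); cv2.imwrite("pics/t13.png",t)
st=arm.observe(); goal(st,.4875,.12,.138,0)
h=cv2.cvtColor(t,cv2.COLOR_BGR2HSV)
for n,lo,hi in(("amber",(10,120,60),(22,255,255)),("red",(0,120,60),(8,255,255))):
    m=cv2.inRange(h,lo,hi); m[:, :285]=0; m[:,350:]=0; m[:110]=0; m[220:]=0
    y,x=np.nonzero(m); print(n,len(x),cv2.boxPoints(cv2.minAreaRect(np.c_[x,y].astype(np.float32))).round(1).tolist())
w=arm.read_camera("wrist");cv2.imwrite("pics/w13.png",w);ci=arm.camera_info("wrist");T=wristT(st,ci)
hw=cv2.cvtColor(w,cv2.COLOR_BGR2HSV);m=cv2.inRange(hw,(95,60,80),(115,255,255));
n,l,s,c=cv2.connectedComponentsWithStats(m);k=1+np.argmax(s[1:,4]);print("blue",s[k])
cc=cv2.findContours((l==k).astype(np.uint8),0,2)[0][0];print(cv2.approxPolyDP(cc,4,True).reshape(-1,2).tolist())
print("pred",[np.round(proj(ci,T,p),1).tolist() for p in((.461,.161,.162),(.461,.081,.162),(.5465,.161,.045),(.5465,.081,.045))])
```

```text
t 19.55 pos [0.4872 0.1007 0.2164] psi -0.08 j [ 0.096 -0.223  1.981 -0.     1.383  0.098] F [ 0.3 -0.7 -0. ] op 0.095 ff 0.0
SHIFT [0.0193 0.0002 0.0784] TURN -0.08
amber 380 [[296.3999938964844, 173.89999389648438], [299.1000061035156, 161.0], [330.8999938964844, 167.6999969482422], [328.20001220703125, 180.60000610351562]]
red 428 [[300.70001220703125, 153.3000030517578], [303.6000061035156, 138.89999389648438], [335.70001220703125, 145.3000030517578], [332.79998779296875, 159.8000030517578]]
blue [ 208  163   77   69 2677]
[[283, 163], [224, 183], [209, 181], [213, 227], [227, 231], [239, 223], [235, 199], [254, 196], [256, 191], [259, 212], [281, 200]]
pred [[223.3, 138.8], [226.6, 230.5], [305.2, 128.5], [302.1, 192.1]]
```

Run:
```python
import cv2,numpy as np
w=cv2.imread("pics/w13.png").astype(int)
for u in(226,230,296): 
    b=w[110:250:2,u]; print(u,(b[:,0]-b[:,2]).tolist())
a=cv2.imread("pics/w4.png").astype(int)
for u in(226,230,296): b=a[110:250:2,u]; print("amber",u,(b[:,2]-b[:,0]).tolist())
```

```text
226 [-5, -5, -5, -5, -6, -5, -6, -6, -5, -7, -5, -5, -5, 2, 31, 39, 41, 42, 42, 41, 41, 41, 41, 41, 42, 42, 42, 41, 41, 41, 42, 42, 42, 41, 42, 42, 35, 34, 33, 34, 33, 33, 33, 34, 34, 33, 31, 30, 30, 30, 31, 30, 32, 30, 31, 31, 32, 32, 32, 32, 32, 9, -2, -1, -3, -4, -3, -3, -5, -6]
230 [-5, -5, -6, -4, -6, -5, -5, -4, -6, -6, -4, -5, -5, 16, 33, 41, 41, 42, 41, 41, 41, 41, 41, 41, 41, 41, 42, 41, 41, 41, 41, 41, 42, 42, 41, 41, 33, 34, 33, 34, 33, 32, 34, 34, 34, 30, 29, 30, 31, 30, 30, 30, 30, 31, 30, 30, 31, 30, 30, 29, 3, -2, -3, -3, -2, -3, -2, -3, -2, -5]
296 [-5, -6, -6, -6, -6, -5, -5, -6, -3, 37, 41, 42, 42, 41, 41, 41, 42, 41, 42, 42, 41, 42, 42, 42, 41, 41, 41, 41, 42, 41, 42, 41, 41, 41, 41, 41, 42, 40, 40, 40, 40, 32, -5, -5, -5, -5, -5, -4, -5, -5, -4, -5, -5, -5, -5, -5, -5, -7, -5, -6, -6, -5, -6, -5, -6, -5, -5, -5, -4, -4]
amber 226 [5, 5, 6, 5, 5, 6, 5, 5, 5, 5, 4, 5, 6, 5, 6, 6, 4, 4, 3, 4, 5, 64, 85, 115, 126, 129, 130, 129, 129, 129, 130, 129, 129, 129, 130, 129, 122, 95, 97, 95, 97, 95, 97, 96, 96, 93, 83, 83, 84, 83, 83, 85, 83, 83, 83, 84, 84, 84, 84, 83, 85, 84, 83, 84, 83, 84, 82, 7, 5, 28]
amber 230 [5, 6, 5, 4, 5, 5, 6, 4, 5, 4, 5, 6, 5, 6, 7, 6, 4, 5, 4, 4, 14, 81, 93, 124, 129, 130, 129, 129, 129, 130, 130, 130, 130, 129, 129, 129, 101, 95, 96, 94, 95, 94, 94, 94, 95, 84, 83, 83, 83, 83, 83, 81, 83, 83, 83, 84, 82, 82, 85, 84, 84, 83, 85, 84, 83, 58, 7, 5, 4, 12]
amber 296 [5, 6, 5, 5, 5, 5, 6, 6, 6, 6, 5, 6, 6, 5, 7, 11, 93, 125, 130, 131, 54, 27, 26, 26, 26, 27, 24, 27, 27, 29, 28, 27, 127, 127, 77, 26, 26, 24, 23, 23, 26, 24, 23, 25, 23, 103, 122, 46, 4, 5, 4, 5, 5, 5, 6, 5, 5, 5, 5, 5, 4, 5, 4, 5, 5, 5, 5, 5, 5, 5]
```

Emit:
{"name": "send_rows", "arguments": {
  "motion": [
    [0.008,0,0.015,-1],
    [0.0175,0,0.04,-2],
    [0.0175,0,0.065,-2],
    [0.0175,0,0.078,-2],
    [0.0175,0,0.078,-2]
  ]
}}

```text
time: 20.23
tool_pos: [0.4857, 0.1192, 0.1366]
tool_rot: [-2.181, -2.259, 0.003]
wrist_force: [0.2, 0.3, -0.7]
opening: 0.0953
finger_force: 0.0
```

Emit:
{"name": "send_rows", "arguments": {
  "motion": [
    [0,0.008,0,0],
    [0,0.016,0,0],
    [0,0.024,0,0],
    [0,0.03,0,0],
    [0,0.034,0,0]
  ],
  "hand": 0.55,
  "squeeze": 20
}}

```text
time: 20.85
tool_pos: [0.5211, 0.1207, 0.1382]
tool_rot: [2.182, 2.26, 0.0]
wrist_force: [-0.3, -0.1, -0.6]
opening: 0.0538
finger_force: 0.2
```

Emit:
{"name": "send_rows", "arguments": {
  "motion": [
    [0,0.003,0,0],
    [0,0.006,0,0],
    [0,0.009,0,0],
    [0,0.009,-0.001,0],
    [0,0.009,-0.002,0]
  ],
  "hand": 0,
  "squeeze": 25
}}

```text
time: 21.48
tool_pos: [0.5315, 0.121, 0.1411]
tool_rot: [2.179, 2.258, 0.006]
wrist_force: [5.0, -0.9, -1.1]
opening: 0.0179
finger_force: 25.0
```

Emit:
{"name": "send_rows", "arguments": {
  "motion": [
    [0,0,-0.006,0],
    [0,0,-0.014,0],
    [0,0,-0.026,0],
    [0,0,-0.042,0],
    [0,0,-0.06,0]
  ],
  "squeeze": 40
}}

```text
time: 22.1
tool_pos: [0.5295, 0.121, 0.2015]
tool_rot: [2.182, 2.261, 0.0]
wrist_force: [0.4, 0.3, -0.7]
opening: 0.0178
finger_force: 40.0
```

Run:
```python
from h import *
from cell import arm
st=arm.observe(); w=arm.read_camera("wrist");cv2.imwrite("pics/w14.png",w); goal(st,.5056,-.1924,.22,-13.3)
a=cv2.imread("pics/w6.png").astype(int); w=w.astype(int)
print("blue",(w[130:230:1,256,0]-w[130:230:1,256,2]).tolist()); print("amber",(a[130:230:1,256,2]-a[130:230:1,256,0]).tolist())
for v in(165,185,200,215,225): print(v,np.nonzero(w[v,150:360,0]-w[v,150:360,2]>15)[0][[0,-1]]+150,np.nonzero(a[v,200:310,2]-a[v,200:310,0]>40)[0][[0,-1]]+200)
```

```text
t 22.1 pos [0.5295 0.121  0.2015] psi 2.04 j [ 0.126 -0.105  1.903  0.     1.343  0.09 ] F [ 0.4  0.3 -0.7] op 0.0178 ff 40.0
SHIFT [-0.3124 -0.035  -0.0185] TURN 15.34
blue [-5, -5, -5, -5, -4, -4, -4, -5, -5, -5, -5, -6, -6, -7, -6, -11, -96, -137, -144, -144, -144, -145, -143, -141, -68, 29, 30, 30, 30, 30, 30, 29, 30, 29, 30, 30, 30, 31, 31, 31, 30, 31, 30, 31, 32, 31, 29, 31, 30, 30, 31, 31, 30, 31, 30, 28, 29, 29, 30, 30, 29, 29, 30, 30, 30, 30, 29, 31, 30, 29, 30, 30, 29, 30, 32, 35, 39, 41, 42, 42, 42, 41, 42, 42, 42, 41, 41, 42, 42, 41, 42, 41, 41, 41, 39, 37, 38, 39, 38, 38]
amber [6, 6, 5, 5, 6, 5, 5, 5, 6, 4, 5, 6, 5, 6, 6, 7, 47, 117, 136, 135, 137, 136, 136, 122, 80, 80, 80, 81, 81, 80, 82, 82, 80, 81, 82, 81, 82, 81, 82, 80, 81, 83, 81, 82, 81, 83, 80, 81, 82, 82, 81, 82, 82, 81, 83, 82, 81, 83, 82, 81, 81, 82, 81, 83, 82, 81, 81, 83, 80, 81, 81, 82, 83, 96, 115, 127, 136, 138, 139, 139, 138, 136, 136, 136, 136, 136, 137, 136, 136, 136, 136, 136, 136, 136, 137, 136, 136, 130, 106, 105]
165 [245 266] [245 277]
185 [241 270] [241 276]
200 [239 272] [238 275]
215 [237 275] [236 275]
225 [237 275] [236 275]
```

Emit:
{"name": "send_rows", "arguments": {
  "motion": [
    [-0.025,-0.003,-0.018,0],
    [-0.065,-0.007,-0.018,3],
    [-0.11,-0.012,-0.018,6],
    [-0.155,-0.017,-0.018,9],
    [-0.2,-0.022,-0.018,12]
  ],
  "squeeze": 50
}}

```text
time: 22.78
tool_pos: [0.5146, -0.0811, 0.2189]
tool_rot: [2.407, 2.018, 0.001]
wrist_force: [1.0, 0.1, -1.7]
opening: 0.018
finger_force: 50.0
```

```bash
python3 -c "
from h import *
from cell import arm
goal(arm.observe(),.5056,-.1924,.22,-13.3)"
```

```text
t 22.77 pos [ 0.5146 -0.0811  0.2189] psi -10.05 j [-0.259 -0.169  1.931  0.     1.379 -0.084] F [ 1.   0.1 -1.7] op 0.018 ff 50.0
SHIFT [-0.1112  0.0106 -0.001 ] TURN 3.25
```

Emit:
{"name": "send_rows", "arguments": {
  "motion": [
    [-0.035,0.003,0,1],
    [-0.075,0.007,0,2],
    [-0.1,0.009,0,3.2],
    [-0.111,0.0106,0,3.2],
    [-0.111,0.0106,0,3.2]
  ]
}}

```text
time: 23.4
tool_pos: [0.5059, -0.191, 0.2184]
tool_rot: [-2.462, -1.951, -0.001]
wrist_force: [0.1, 0.0, -1.9]
opening: 0.018
finger_force: 50.0
```

Emit:
{"name": "send_rows", "arguments": {
  "motion": [
    [0,0,0.01,0],
    [0,0,0.03,0],
    [0,0,0.05,0],
    [0,0,0.055,0],
    [0,0,0.055,0]
  ]
}}

```text
time: 24.02
tool_pos: [0.5055, -0.1905, 0.1622]
tool_rot: [-2.46, -1.952, 0.001]
wrist_force: [0.5, 0.3, -1.1]
opening: 0.0178
finger_force: 50.0
```

Run:
```python
from h import *
from cell import arm
I=[]
for k in range(3): st=arm.observe();I.append(arm.read_camera("wrist").astype(np.float32))
goal(st,.5056,-.1924,.16,-13.3)
im=np.mean(I,0).astype(np.uint8);cv2.imwrite("pics/w15.png",im)
print("B-R c256",(im[130:165,256,0].astype(int)-im[130:165,256,2]).tolist()); print(im[130:160,256,0])
for v in range(140,172,3): print(v,im[v,232:284,2].astype(int))
```

```text
t 24.12 pos [ 0.5063 -0.191   0.1637] psi -13.16 j [-0.46  -0.08   1.945 -0.     1.276 -0.23 ] F [-0.2 -0.2 -1.3] op 0.0179 ff 50.0
SHIFT [-0.0015 -0.0004  0.0037] TURN 0.14
B-R c256 [8, 8, 8, 8, 8, 8, 7, 6, -2, -5, -6, -6, -6, -7, -6, -6, 1, 7, 6, 6, 6, 6, 6, 3, -2, 32, 32, 33, 32, 33, 32, 33, 33, 33, 33]
[245 245 245 245 245 245 234 184  98 128 181 205 205 204 205 213 234 244
 244 244 244 244 244 240 210 126 126 127 127 127]
140 [238 237 237 234 217 231 235 208 164 144 143 139 140 168 183 185 185 185
 185 185 186 187 187 186 187 187 187 187 188 190 190 189 189 189 172 155
 143 143 144 145 188 229 237 237 238 237 237 237 238 237 237 238]
143 [219 205 195 193 193 189 194 203 205 206 207 202 183 179 203 209 208 208
 209 209 211 211 211 211 211 211 212 212 213 214 215 214 214 213 174 160
 181 201 205 204 203 202 223 236 238 237 238 238 238 238 237 237]
146 [197 193 193 193 193 190 219 235 238 237 237 238 226 181 194 227 232 233
 233 233 233 233 233 233 233 234 212 198 196 188 181 183 189 166 134 178
 226 236 238 237 237 237 225 227 236 238 237 238 237 237 237 237]
149 [214 196 193 193 
[... 1006 characters left out ...]
237 237 235 206 189 191 191 192 192 192 192 192 192]
164 [192 191 192 192 192 178 175 186 191 191 192 189 178 115  89  91  94  94
  93  94  94  95  94  95  95  95  94  95  94  95  95  94  97  99 102 176
 227 236 238 237 238 234 204 189 190 192 192 192 192 192 192 192]
167 [192 192 192 192 192 180 174 185 190 191 192 189 161 103  89  92  93  94
  94  95  93  94  95  95  95  95  95  95  95  96  95  95  97  98 101 150
 223 236 237 238 237 231 206 191 191 191 192 192 192 192 192 192]
170 [192 192 192 192 192 178 173 184 190 191 191 189 125  90  90  93  94  94
  94  93  94  95  95  95  94  95  95  95  95  95  95  95  95  97  98  98
 220 235 237 237 238 222 204 194 192 192 192 192 192 191 192 192]
```

Emit:
{"name": "send_rows", "arguments": {
  "motion": [
    [-0.0015,0,0.004,0.1],
    [-0.0015,0,0.008,0.1],
    [-0.0015,0,0.012,0.1],
    [-0.0015,0,0.016,0.1],
    [-0.0015,0,0.02,0.1]
  ]
}}

```text
time: 24.8
tool_pos: [0.5055, -0.1923, 0.1427]
tool_rot: [-2.463, -1.95, 0.0]
wrist_force: [0.2, -0.3, -2.4]
opening: 0.0177
finger_force: 50.0
```

Emit:
{"name": "send_rows", "arguments": {
  "motion": [
    [0,0,0.004,0],
    [0,0,0.008,0],
    [0,0,0.012,0],
    [0,0,0.015,0],
    [0,0,0.015,0]
  ]
}}

```text
time: 25.42
tool_pos: [0.5053, -0.1922, 0.1278]
tool_rot: [-2.463, -1.95, 0.0]
wrist_force: [-0.0, -0.2, -1.6]
opening: 0.0177
finger_force: 50.0
```

```bash
python3 ft.py
```

```text
[ 0.103 -0.627 -1.819 -0.137  0.068 -0.01 ]
t 25.48 pos [ 0.5055 -0.1923  0.128 ] psi -13.26 j [-0.463 -0.046  1.976 -0.     1.212 -0.231] F [ 0.2 -1.1 -2.1] op 0.0178 ff 50.0
SHIFT [0.0014 0.0615 0.009 ] TURN 0.04
```

Emit:
{"name": "send_rows", "arguments": {
  "motion": [
    [0,0,0.004,0],
    [0,0,0.008,0],
    [0,0,0.012,0],
    [0,0,0.016,0],
    [0,0,0.018,0]
  ]
}}

```text
time: 26.15
tool_pos: [0.5053, -0.1922, 0.1096]
tool_rot: [-2.463, -1.95, 0.0]
wrist_force: [0.0, 0.1, -2.2]
opening: 0.0177
finger_force: 50.0
```

Emit:
{"name": "send_rows", "arguments": {
  "motion": [
    [0,0,0.002,0],
    [0,0,0.004,0],
    [0,0,0.006,0],
    [0,0,0.008,0]
  ]
}}

```text
time: 26.65
tool_pos: [0.506, -0.1926, 0.1071]
tool_rot: [-2.462, -1.95, 0.001]
wrist_force: [-9.4, 3.9, 26.7]
opening: 0.0179
finger_force: 50.0
```

```bash
python3 ft.py
```

```text
[-9.234  4.06  24.287  1.227  2.853  0.043]
t 26.7 pos [ 0.506  -0.1926  0.1072] psi -13.25 j [-0.463 -0.022  1.99  -0.     1.175 -0.231] F [-9.   4.2 21.9] op 0.0179 ff 50.0
SHIFT [ 0.0016  0.061  -0.0119] TURN 0.05
```

Emit:
{"name": "send_rows", "arguments": {
  "motion": [
    [0,0,-0.002,0],
    [0,0,-0.004,0],
    [0,0,-0.004,0],
    [0,0,-0.004,0]
  ],
  "squeeze": 4
}}

```text
time: 27.25
tool_pos: [0.506, -0.1925, 0.1068]
tool_rot: [2.462, 1.949, 0.001]
wrist_force: [-0.7, 0.6, 4.3]
opening: 0.0178
finger_force: 4.0
```

```bash
python3 ft.py
```

```text
[-1.071  0.651  4.871 -0.007  0.33   0.029]
t 27.3 pos [ 0.506  -0.1925  0.1068] psi -13.26 j [-0.463 -0.023  1.992  0.     1.172 -0.231] F [-1.4  0.7  5.4] op 0.0175 ff 4.0
SHIFT [ 0.0015  0.061  -0.0122] TURN 0.04
```

Emit:
{"name": "send_rows", "arguments": {
  "motion": [
    [0,0,-0.001,0],
    [0,0,-0.001,0],
    [0,0,-0.001,0]
  ],
  "hand": 0.35
}}

```text
time: 27.72
tool_pos: [0.5053, -0.1922, 0.1066]
tool_rot: [-2.463, -1.95, 0.0]
wrist_force: [-0.2, -0.2, -0.2]
opening: 0.0327
finger_force: 0.0
```

Emit:
{"name": "send_rows", "arguments": {
  "motion": [
    [0,0,-0.02,0],
    [0,0,-0.05,0],
    [0,0,-0.08,0],
    [0,0,-0.1,0],
    [0,0,-0.1,0]
  ]
}}

```text
time: 28.35
tool_pos: [0.5067, -0.1929, 0.2098]
tool_rot: [2.46, 1.948, 0.003]
wrist_force: [-1.0, 0.6, -0.6]
opening: 0.0331
finger_force: 0.0
```

Emit:
{"name": "send_rows", "arguments": {
  "motion": [
    [0,0,0,-10],
    [0,0,0,-20],
    [0,0,0,-30],
    [0,0,0,-40],
    [0,0,0,-50]
  ],
  "hand": 1
}}

```text
time: 28.98
tool_pos: [0.5047, -0.1919, 0.2053]
tool_rot: [-1.399, -2.81, 0.0]
wrist_force: [-0.2, -0.6, 0.1]
opening: 0.0778
finger_force: 0.0
```

Emit:
{"name": "send_rows", "arguments": {
  "motion": [
    [0,0,0,-10],
    [0,0,0,-20],
    [0,0,0,-30],
    [0,0,0,-40],
    [0,0,0,-40]
  ]
}}

```text
time: 29.6
tool_pos: [0.5048, -0.192, 0.2056]
tool_rot: [-0.366, -3.118, -0.001]
wrist_force: [0.8, 0.1, -0.3]
opening: 0.0952
finger_force: 0.0
```

Run:
```python
from h import *
from cell import arm
st=arm.observe();w=arm.read_camera("wrist");cv2.imwrite("pics/w16.png",w);t=arm.read_camera("top");cv2.imwrite("pics/t16.png",t)
goal(st,.5059,-.1924,.107,76.7)
ci=arm.camera_info("wrist");T=wristT(st,ci)
a=np.radians(-13.3);X=np.array([np.cos(a),np.sin(a),0]);Y=np.array([-np.sin(a),np.cos(a),0]);c=np.array([.5059,-.1924,.162])
print([np.round(proj(ci,T,c+x*X+y*Y),1).tolist() for x,y in((-.009,.04),(.009,.04),(.009,-.04),(-.009,-.04))])
w=w.astype(int);m=((w[:,:,0]-w[:,:,2])>20).astype(np.uint8)
n,l,s,cc=cv2.connectedComponentsWithStats(m);k=1+np.argmax(s[1:,4]);print(s[k]);q=cv2.findContours((l==k).astype(np.uint8),0,2)[0];q=max(q,key=len);print(cv2.approxPolyDP(q,3,True).reshape(-1,2).tolist())
```

```text
t 29.6 pos [ 0.5048 -0.192   0.2056] psi 76.62 j [-0.463 -0.113  1.903  0.     1.354 -1.8  ] F [ 0.8  0.1 -0.3] op 0.0952 ff 0.0
SHIFT [-0.0014 -0.0002  0.0986] TURN -0.08
[[303.8, 205.3], [302.8, 225.6], [207.1, 225.8], [206.0, 205.5]]
[ 210  173   96   52 2701]
[[210, 207], [212, 223], [304, 221], [304, 205], [287, 173], [285, 182], [260, 182], [258, 173], [226, 173]]
```

Emit:
{"name": "send_rows", "arguments": {
  "motion": [
    [-0.0008,0.0015,0.01,0],
    [-0.0008,0.0015,0.035,0],
    [-0.0008,0.0015,0.06,0],
    [-0.0008,0.0015,0.085,0],
    [-0.0008,0.0015,0.0985,0]
  ]
}}

```text
time: 30.32
tool_pos: [0.5056, -0.1904, 0.1063]
tool_rot: [-0.364, -3.118, -0.002]
wrist_force: [0.0, -0.2, -0.4]
opening: 0.0952
finger_force: 0.0
```

Emit:
{"name": "send_rows", "arguments": {
  "motion": [
    [0,0,0,0],
    [0,0,0,0],
    [0,0,0,0],
    [0,0,0,0]
  ],
  "hand": 0,
  "squeeze": 15
}}

```text
time: 30.82
tool_pos: [0.5072, -0.1913, 0.1096]
tool_rot: [0.363, 3.119, -0.001]
wrist_force: [0.4, -0.1, 0.6]
opening: 0.0801
finger_force: 15.0
```

```bash
python3 ft.py
```

```text
[ 0.241  0.23   1.142 -0.016 -0.034 -0.007]
t 30.88 pos [ 0.5072 -0.1913  0.1096] psi 76.74 j [-0.46  -0.025  1.988 -0.     1.177 -1.799] F [0.1 0.6 1.7] op 0.0796 ff 15.0
SHIFT [-0.0601  0.0001 -0.0093] TURN 90.04
```

Emit:
{"name": "send_rows", "arguments": {
  "motion": [
    [0,0,-0.002,0],
    [0,0,-0.008,0],
    [0,0,-0.018,0],
    [0,0,-0.032,0],
    [0,0,-0.048,0]
  ],
  "squeeze": 35
}}

```text
time: 31.55
tool_pos: [0.5068, -0.1911, 0.1579]
tool_rot: [0.363, 3.12, -0.0]
wrist_force: [-0.2, -0.8, -1.8]
opening: 0.0798
finger_force: 35.0
```

Emit:
{"name": "send_rows", "arguments": {
  "motion": [
    [0,0,-0.016,0],
    [0,0,-0.032,0],
    [0,0,-0.045,0],
    [0,0,-0.048,0],
    [0,0,-0.048,0]
  ]
}}

```text
time: 32.17
tool_pos: [0.5065, -0.191, 0.2045]
tool_rot: [-0.363, -3.12, -0.0]
wrist_force: [-0.0, -0.1, -2.2]
opening: 0.0797
finger_force: 35.0
```

```bash
python3 ft.py
```

```text
[-0.418  0.072 -1.934 -0.02   0.01   0.009]
t 32.23 pos [ 0.5063 -0.1909  0.204 ] psi 76.74 j [-0.46  -0.11   1.904  0.     1.349 -1.799] F [-0.8  0.3 -1.6] op 0.0798 ff 35.0
SHIFT [-0.0611 -0.0002  0.0849] TURN 90.04
```

Emit:
{"name": "send_rows", "arguments": {
  "motion": [
    [0,0,0,6],
    [0,0,0,15],
    [0,0,0,25],
    [0,0,0,35],
    [0,0,0,45]
  ]
}}

```text
time: 32.9
tool_pos: [0.5062, -0.1908, 0.2036]
tool_rot: [-1.536, -2.738, 0.0]
wrist_force: [0.6, 0.3, -2.2]
opening: 0.0798
finger_force: 35.0
```

Emit:
{"name": "send_rows", "arguments": {
  "motion": [
    [0,0,0,10],
    [0,0,0,20],
    [0,0,0,30],
    [0,0,0,40],
    [0,0,0,50]
  ]
}}

```text
time: 33.52
tool_pos: [0.5062, -0.1908, 0.2036]
tool_rot: [-2.55, -1.832, 0.001]
wrist_force: [0.7, 0.5, -2.0]
opening: 0.0798
finger_force: 35.0
```

Emit:
{"name": "send_rows", "arguments": {
  "motion": [
    [0,0,0,10],
    [0,0,0,20],
    [0,0,0,30],
    [0,0,0,40],
    [0,0,0,50]
  ]
}}

```text
time: 34.15
tool_pos: [0.5062, -0.1908, 0.2036]
tool_rot: [-3.086, -0.583, 0.002]
wrist_force: [0.3, 0.5, -2.3]
opening: 0.0797
finger_force: 35.0
```

Emit:
{"name": "send_rows", "arguments": {
  "motion": [
    [0,0,0,10],
    [0,0,0,20],
    [0,0,0,29],
    [0,0,0,35],
    [0,0,0,35]
  ]
}}

```text
time: 34.78
tool_pos: [0.5063, -0.1908, 0.2037]
tool_rot: [-3.12, 0.361, 0.002]
wrist_force: [0.1, 0.4, -1.7]
opening: 0.0797
finger_force: 35.0
```

Emit:
{"name": "send_rows", "arguments": {
  "motion": [
    [0,0,0.01,0],
    [0,0,0.03,0],
    [0,0,0.042,0],
    [0,0,0.042,0],
    [0,0,0.042,0]
  ]
}}

```text
time: 35.4
tool_pos: [0.5068, -0.1911, 0.1628]
tool_rot: [3.12, -0.363, 0.0]
wrist_force: [0.3, -0.2, -2.7]
opening: 0.0798
finger_force: 35.0
```

Run:
```python
from h import *
from cell import arm
I=[]
for k in range(2): st=arm.observe();I.append(arm.read_camera("wrist").astype(np.float32))
im=np.mean(I,0).astype(np.uint8);cv2.imwrite("pics/w17.png",im)
goal(st,.5053,-.1908,.11,-103.3)
d=im.astype(int)
for u in(235,256,275): print(u,"B",d[110:215,u,0].tolist())
print("256 B-R",(d[110:215,256,0]-d[110:215,256,2]).tolist())
```

```text
t 35.45 pos [ 0.5071 -0.1912  0.1632] psi -103.26 j [-0.46  -0.078  1.944 -0.     1.275  1.343] F [ 0.6  0.2 -2.3] op 0.0799 ff 35.0
SHIFT [-0.0019 -0.      0.0532] TURN 0.04
235 B [167, 151, 191, 231, 240, 241, 240, 238, 226, 189, 139, 51, 22, 18, 22, 18, 24, 15, 18, 33, 45, 52, 68, 83, 94, 104, 109, 107, 107, 106, 105, 103, 103, 103, 101, 100, 98, 97, 96, 95, 95, 94, 91, 90, 89, 88, 82, 71, 61, 97, 139, 147, 146, 147, 147, 147, 156, 159, 138, 138, 138, 139, 140, 144, 182, 216, 223, 220, 217, 213, 203, 203, 217, 199, 146, 142, 126, 85, 13, 12, 9, 12, 13, 12, 12, 33, 94, 119, 73, 10, 12, 13, 11, 14, 11, 9, 14, 14, 11, 51, 103, 128, 109, 36, 15]
256 B [194, 203, 196, 231, 240, 241, 240, 232, 212, 188, 140, 51, 22, 23, 27, 24, 29, 21, 26, 39, 44, 57, 73, 84, 93, 103, 108, 107, 101, 92, 89, 89, 88, 86, 86, 85, 84, 82, 82, 81, 80, 79, 77, 76, 76, 74, 69, 61, 53, 94, 139, 146, 147, 146, 147, 184, 204, 161, 138, 137, 138, 139, 140, 145, 182, 217, 223, 221, 217, 213, 201, 198, 217, 217, 199, 142, 132, 131, 131, 131, 131, 131, 131, 130, 131, 131, 131, 130, 131, 132, 131, 131, 131, 132, 131, 
[... 343 characters left out ...]
4, 181, 217, 225, 221, 218, 214, 201, 199, 217, 199, 146, 141, 132, 108, 12, 11, 13, 13, 12, 11, 10, 32, 94, 122, 85, 11, 11, 10, 11, 11, 10, 8, 11, 10, 10, 51, 104, 131, 111, 34, 11]
256 B-R [-10, -10, -7, -1, 8, 9, 8, 1, -10, -11, -11, -23, -40, -40, -41, -40, -40, -38, -39, -65, -102, -128, -143, -144, -138, -128, -123, -124, -129, -136, -138, -138, -138, -139, -139, -139, -139, -140, -140, -140, -141, -141, -142, -142, -142, -141, -139, -133, -121, -59, -13, -10, -10, -10, -10, -10, -11, -9, -8, -10, -10, -10, -9, -9, -10, -9, -9, -10, -11, -11, -10, -10, -10, -10, -11, -1, 26, 34, 34, 34, 34, 34, 33, 34, 34, 34, 34, 33, 35, 35, 34, 34, 34, 35, 34, 33, 34, 35, 33, 33, 33, 33, 32, 32, 33]
```

Emit:
{"name": "send_rows", "arguments": {
  "motion": [
    [-0.0013,0,0.002,0],
    [-0.0013,0,0.006,0],
    [-0.0013,0,0.01,0],
    [-0.0013,0,0.014,0],
    [-0.0013,0,0.018,0]
  ]
}}

```text
time: 36.12
tool_pos: [0.5053, -0.1907, 0.1442]
tool_rot: [-3.12, 0.363, 0.0]
wrist_force: [-0.0, 0.1, -2.4]
opening: 0.0795
finger_force: 35.0
```

```bash
python3 ft.py
```

```text
[-6.420e-01 -4.600e-02 -2.728e+00 -2.000e-03  2.010e-01  3.500e-02]
t 36.17 pos [ 0.505  -0.1905  0.1436] psi -103.26 j [-0.46  -0.064  1.965 -0.     1.242  1.342] F [-1.2 -0.1 -3. ] op 0.0797 ff 35.0
SHIFT [0.0625 0.0002 0.0245] TURN -89.96
```

Emit:
{"name": "send_rows", "arguments": {
  "motion": [
    [0,0,0.003,0],
    [0,0,0.006,0],
    [0,0,0.009,0],
    [0,0,0.012,0],
    [0,0,0.014,0]
  ]
}}

```text
time: 36.85
tool_pos: [0.5053, -0.1907, 0.1303]
tool_rot: [-3.12, 0.363, 0.0]
wrist_force: [-0.6, -1.1, -2.5]
opening: 0.0799
finger_force: 35.0
```

```bash
python3 ft.py
```

```text
[-0.498 -1.001 -2.417 -0.041  0.168 -0.027]
t 36.9 pos [ 0.5052 -0.1906  0.1301] psi -103.26 j [-0.46  -0.05   1.976 -0.     1.217  1.342] F [-0.4 -0.9 -2.3] op 0.0799 ff 35.0
SHIFT [0.0622 0.0001 0.011 ] TURN -89.96
```

Emit:
{"name": "send_rows", "arguments": {
  "motion": [
    [0,0,0.003,0],
    [0,0,0.006,0],
    [0,0,0.009,0],
    [0,0,0.012,0],
    [0,0,0.015,0]
  ]
}}

```text
time: 37.58
tool_pos: [0.5054, -0.1907, 0.1154]
tool_rot: [3.121, -0.363, -0.0]
wrist_force: [0.2, 0.5, -1.6]
opening: 0.0801
finger_force: 35.0
```

Emit:
{"name": "send_rows", "arguments": {
  "motion": [
    [0,0,0.0015,0],
    [0,0,0.003,0],
    [0,0,0.0045,0],
    [0,0,0.006,0],
    [0,0,0.007,0]
  ]
}}

```text
time: 38.2
tool_pos: [0.5057, -0.1908, 0.1096]
tool_rot: [3.121, -0.363, 0.0]
wrist_force: [-2.9, 0.7, 6.2]
opening: 0.0798
finger_force: 35.0
```

```bash
python3 ft.py
```

```text
[-2.48   0.642  4.987  0.4    0.776  0.045]
t 38.25 pos [ 0.5056 -0.1908  0.1096] psi -103.26 j [-0.46  -0.028  1.991  0.     1.178  1.342] F [-2.1  0.6  3.8] op 0.0798 ff 35.0
SHIFT [ 0.0618  0.     -0.0094] TURN -89.96
```

Emit:
{"name": "send_rows", "arguments": {
  "motion": [
    [0,0,0,0],
    [0,0,0,0],
    [0,0,0,0]
  ],
  "squeeze": 4
}}

```text
time: 38.67
tool_pos: [0.5061, -0.191, 0.1095]
tool_rot: [3.12, -0.363, 0.003]
wrist_force: [-0.9, 0.0, 5.0]
opening: 0.08
finger_force: 4.0
```

Emit:
{"name": "send_rows", "arguments": {
  "motion": [
    [0,0,0,0],
    [0,0,0,0],
    [0,0,0,0]
  ],
  "hand": 1
}}

```text
time: 39.05
tool_pos: [0.505, -0.1906, 0.108]
tool_rot: [-3.12, 0.363, 0.001]
wrist_force: [-0.3, 0.2, 0.3]
opening: 0.0945
finger_force: 0.0
```

Emit:
{"name": "send_rows", "arguments": {
  "motion": [
    [0,0,-0.02,0],
    [0,0,-0.05,0],
    [0,0,-0.09,0],
    [0,0,-0.12,0],
    [0,0,-0.14,0]
  ]
}}

```text
time: 39.67
tool_pos: [0.5061, -0.1911, 0.252]
tool_rot: [3.119, -0.363, 0.006]
wrist_force: [0.6, 1.1, 0.1]
opening: 0.0951
finger_force: 0.0
```

```bash
python3 -c "
from h import *
from cell import arm
goal(arm.observe(),.5083,-.4127,.16,-103.3)"
```

```text
t 39.67 pos [ 0.5061 -0.1911  0.252 ] psi -103.26 j [-0.46  -0.142  1.852  0.     1.428  1.342] F [0.6 1.1 0.1] op 0.0951 ff 0.0
SHIFT [0.0526 0.2151 0.0924] TURN 0.04
```

Emit:
{"name": "send_rows", "arguments": {
  "motion": [
    [0.013,0.054,0,0],
    [0.026,0.108,0,0],
    [0.04,0.162,0,0],
    [0.0526,0.2151,0,0],
    [0.0526,0.2151,0.03,0]
  ],
  "hand": 0,
  "squeeze": 20
}}

```text
time: 40.3
tool_pos: [0.5077, -0.4168, 0.2212]
tool_rot: [3.116, -0.369, 0.007]
wrist_force: [0.1, 0.6, 0.5]
opening: 0.0505
finger_force: 0.0
```

Emit:
{"name": "send_rows", "arguments": {
  "motion": [
    [0,0,0.04,0],
    [0,0,0.075,0],
    [0,0,0.1,0],
    [0,0,0.1,0]
  ]
}}

```text
time: 40.8
tool_pos: [0.5057, -0.4108, 0.1157]
tool_rot: [-3.117, 0.362, 0.008]
wrist_force: [0.1, -0.1, 1.0]
opening: 0.0103
finger_force: 0.0
```

Run:
```python
from h import *
from cell import arm
t=arm.read_camera("top");cv2.imwrite("pics/t18.png",t);s=arm.read_camera("scene");cv2.imwrite("pics/s18.png",s);w=arm.read_camera("wrist");cv2.imwrite("pics/w18.png",w)
st=arm.observe();goal(st,.5083,-.4127,.075,-103.3)
h=cv2.cvtColor(t,cv2.COLOR_BGR2HSV)
for n,lo,hi in(("amber",(10,120,60),(22,255,255)),("red",(0,120,60),(8,255,255)),("blue",(95,50,60),(115,255,255))):
    m=cv2.inRange(h,lo,hi); m[:, :285]=0; m[:,350:]=0; m[:110]=0; m[220:]=0
    y,x=np.nonzero(m); print(n,len(x),cv2.boxPoints(cv2.minAreaRect(np.c_[x,y].astype(np.float32))).round(1).tolist() if len(x) else 0)
h=cv2.cvtColor(w,cv2.COLOR_BGR2HSV);m=cv2.inRange(h,(55,120,50),(80,255,255));n,l,q,c=cv2.connectedComponentsWithStats(m);k=1+np.argmax(q[1:,4]);print("button wrist",q[k],c[k])
ci=arm.camera_info("wrist");T=wristT(st,ci);print(atz(ray(ci,T,c[k]),.061),proj(ci,T,(.5083,-.4127,.061)))
```

```text
t 40.95 pos [ 0.508  -0.4128  0.1204] psi -103.26 j [-0.764  0.204  1.723 -0.     1.212  1.038] F [-0.1  0.1  0.4] op 0.0019 ff 0.0
SHIFT [ 0.0002 -0.0002  0.0454] TURN 0.04
amber 379 [[296.3999938964844, 173.8000030517578], [299.20001220703125, 161.0], [330.8999938964844, 167.8000030517578], [328.20001220703125, 180.60000610351562]]
red 427 [[300.70001220703125, 153.3000030517578], [303.6000061035156, 138.89999389648438], [335.70001220703125, 145.3000030517578], [332.79998779296875, 159.8000030517578]]
blue 214 [[293.5, 194.89999389648438], [295.29998779296875, 184.89999389648438], [327.6000061035156, 190.6999969482422], [325.79998779296875, 200.8000030517578]]
button wrist [ 238  189   36   38 1012] [255.64229249 206.79940711]
[ 0.50776012 -0.41237926  0.061     ] (np.float64(255.8563031091365), np.float64(206.15742881038517))
```

Emit:
{"name": "send_rows", "arguments": {
  "motion": [
    [0,0,0.02,0],
    [0,0,0.04,0],
    [0,0,0.052,0],
    [0,0,0.056,0],
    [0,0,0.06,0]
  ]
}}

```text
time: 41.58
tool_pos: [0.5066, -0.4115, 0.061]
tool_rot: [-3.118, 0.362, 0.005]
wrist_force: [-10.4, 9.9, 25.1]
opening: 0.0007
finger_force: 12.5
```

Emit:
{"name": "send_rows", "arguments": {
  "motion": [
    [0,0,0.002,0],
    [0,0,0.004,0],
    [0,0,0.006,0],
    [0,0,0.006,0]
  ]
}}

```text
time: 42.08
tool_pos: [0.5068, -0.4116, 0.0607]
tool_rot: [-3.118, 0.362, 0.006]
wrist_force: [-17.0, 15.7, 37.4]
opening: 0.0004
finger_force: 18.6
```

Emit:
{"name": "send_rows", "arguments": {
  "motion": [
    [0,0,-0.01,0],
    [0,0,-0.04,0],
    [0,0,-0.08,0],
    [0,0,-0.12,0],
    [0,0,-0.14,0]
  ]
}}

```text
time: 42.7
tool_pos: [0.5083, -0.4131, 0.1959]
tool_rot: [3.118, -0.362, 0.006]
wrist_force: [-0.6, 0.2, 0.4]
opening: 0.0001
finger_force: 0.0
```

Emit:
{"name": "send_rows", "arguments": {
  "motion": [
    [0,0,0,0],
    [0,0,0,0],
    [0,0,0,0]
  ]
}}

```text
time: 43.08
tool_pos: [0.5064, -0.4114, 0.19]
tool_rot: [-3.118, 0.363, 0.005]
wrist_force: [0.2, 0.1, -1.0]
opening: 0.0005
finger_force: 0.0
```

Run:
```python
from h import *
from cell import arm
s=arm.read_camera("scene");a=cv2.imread("pics/s18.png")
d=cv2.absdiff(s,a).max(2)[245:330,180:270]; print("fan changes",(d>40).sum())
st=arm.observe();print(st['time'],st['tool_pos'],st['wrist_force'])
print(arm.close_job())
```

```text
fan changes 0
43.125 [ 0.50652421 -0.41148923  0.19033978] [-0.04470792  0.07788018  0.11173778]
the job is handed in; nothing more can be done
None
```

I handed the job in at 43 s: the amber mould is in the middle slot, the blue one (turned over) is in the outer slot, both facing the fan, and the button was pushed to about 37 N and let go. No verdict came back, the button's travel was inferred from force alone, and the scene camera showed no change at the fan.

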